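Lock the torch's battery cover with the screwdriver

TASK

Lock the battery cover of the blue torch: take the screwdriver out of its wooden block, seat its blade in the slot of the spring-loaded push-and-turn screw on the cover, push the screw in and, keeping it pushed in, turn it clockwise about 70 degrees so that it stays locked when you let it up. Be gentle (14 to 16 N of push is enough, over 30 N between screwdriver and torch, push and twist together, breaks it), keep the fingers off the torch and its screw, and leave the mug, bowl and clear box where they are. Then stand the screwdriver back in the hole of its block, blade down, and let go.

Things in the scene. Friction and masses are not known exactly. Their poses are not given: they have to be found in the camera images.
- cover_axis (a point): Point on the screw's axis on the grey battery cover's upper face (64 mm above the table); z up, y across the torch. The screw head (steel, 29 mm across, in a black collar) has its top 11.5 to 23.5 mm above this point: not measured, to be felt. Its slot is 5 mm wide, 17 mm long, closed at both ends, 5 mm deep; at joint value 0 it lies along this y, and turns with the screw.
- lock_turn (a joint): Screw angle, clockwise from above: 0 unlocked (start), stop at 1.4 rad. Push-and-turn: a spring holds the head up (4 N to start, 2 N per mm, hard bottom at 6 mm, 16 N). Pushed in less than about 4 mm (12 N) it is blocked at about 0.1; deeper it turns freely against a weak return spring (0.05 N m/rad). Past 1.1 it can rise, is locked and rests near 1.07; let up earlier it springs back to 0.
- torch: Blue torch lying fixed in a low green tray (220 x 130 mm, rim 28 mm high); origin under the tray's centre, x along the torch away from its lens, z up; cover_axis at (20, 0, 64) mm. Includes the grey cover (78 x 56 mm), the black collar (38 mm across) and the screw.
- driver_grip (a point): Centre of the screwdriver's black square handle (26 x 26 mm, 80 mm long, faces square to the point's x and y); z along the tool from blade to handle end. The blade's edge is 114 mm below along z; handle end 40 mm above. At the start it stands in the block, blade down, and this point is 126 mm above the table.
- driver_tip (a point): Middle of the screwdriver's blade edge, same axes. The flat blade is 12 mm wide along y and 3 mm thick along x, 16 mm long; the shank is 10 mm in diameter; a round collar 32 mm across lies 68 to 74 mm above the edge, under the handle. In the slot it has about 0.17 rad of play each way.
- driver: The whole screwdriver, 154 mm long, about 0.12 kg, origin at the middle of the blade edge.
- block_hole0 (a point): Middle of the mouth of the round hole (18 mm across, 75 mm deep) in a fixed wooden block 70 x 70 x 80 mm high; the mouth is 80 mm above the table. The screwdriver hangs in it by its collar, blade edge 12 mm above the table.
- mug: Bystander: steel mug, 80 mm across, 85 mm high, loose.
- bowl: Bystander: round ceramic bowl, 120 mm across, 50 mm high, loose.
- clearbox: Bystander: clear plastic box with lid, 106 x 146 x 56 mm, loose.
There are look-alikes about, which are no part of the job. Of the things that look like the part that bears block_hole0, take the one that is farthest to the robot's left at the start. Of the things shaped like the driver, the black one is meant.

How it is judged:
By the outcome, as a careful person would: the job done as asked, in the order asked, and still so for the second after the job is handed in, with the robot touching nothing.
It also fails if it takes over 64 s, if anything falls off the work surface, if the arm or the gripper's body presses on something with over 40 N, if the wrist force passes 120 N, or if a joint passes its speed limit or range.

ROBOT

A 6-joint arm with a two-finger parallel gripper is mounted at the origin on the work surface. World frame = base frame: x ahead of the robot, y to its left, z up, the work surface at z = 0. Lengths are in mm, angles in rad, forces in N, time in s.
With the tool pointing down it reaches from about 275 to 750 mm from the base axis. Payload 10.2 kg.
Tool frame: the origin (TCP) lies midway between the tips of the shut fingers; the grasp point (between the pads) lies 19 mm behind it (ctrl.pinch_z is the distance from the TCP to the grasp point, in mm); x points along the fingers, z is the direction in which the jaws open and shut, and the axes are right-handed (so a half turn about x gives the same grasp; the last joint's range is limited). The gripper opens to 85 mm and grips with 20 to 120 N. Pads are 22 mm wide; open, the fingers measure 114 mm over their backs; the gripper's body (76 mm by 85 mm) begins 54 mm behind the grasp point. The pads swing forward as they close: fully open they stand 13 mm farther back than shut.
Start: joints at [-0.223, 0.313, 1.498, -0, 1.331, -0.223], TCP at [525.006, -0.013, 231.294] pointing down, gripper open.
Joint ranges: [-2.94, 2.94], [-0.97, 2.17], [0.19, 2.56], [-1.23, 4.37], [0.02, 3.11], [-2.88, 2.88]. Speed limits (rad/s): [2.39, 2.39, 3.01, 3.14, 3.14, 3.14].

INTERFACE

Orientations are given as a unit quaternion [w, x, y, z].
In Python, from rig import ctrl, capture, workorder, nets gives the robot as it stands. The module is installed in compiled form; this text tells all that it offers.
- The arm moves only by the tool send_rows, never from a script. Its argument "rows" is text: rows parted by semicolons, each of 5 numbers parted by spaces: the opening, from 0 (shut) to 1 (fully open), then the shift along the tool's x, y, z in cm, then the turn about the tool's x in units of 5 degrees (1.0 is 5 degrees). In form: grip x y z yaw; .... A call has 1 to 12 rows; each row is the pose to reach, as a shift and turn from the pose commanded when the call began, along the tool's axes at that moment; what a row does not reach only later rows make up. A row lasts 1/10 s, in which the tool goes at most 50 mm and 8.59 degrees, less where a joint would pass 70% of its speed; a pose out of reach is approached as far as the arm can. A call with a gripper value outside its range is refused whole. The fingers move at their own pace and stop on an object; "grip_force" is the grip in N (left out, the last holds). Time passes only in rows, so rows that repeat a pose let the fingers close. It gives the time, the measured TCP pose, the force and the opening at its end, in the units of the state.
- ctrl.sense(): the state, without advancing time (a new reading comes with each control period).
- capture(name): name is "scene" or "side" or "wrist"; returns a dict with "pixels" (420x560x3 uint8, red, green, blue), "intrinsics" (3x3 intrinsics, pixels), "dist" ([k1, k2, p1, p2, k3] as OpenCV has them; the pictures are not rectified), "view" (4x4, takes a point from world to camera coordinates); the wrist camera has in their place "mount" (4x4, takes a point from camera to tool coordinates, whose origin is the TCP and whose axes are the tool frame's). Camera axes: x right, y down, z forward; pixel columns grow to the right and rows downward; lengths in mm; the calibration is good to about 2 mm. A picture is of the moment at which its call begins: read the wrist's pose just before it. There is no depth.
- workorder.finish_job(): hands the job in, once; it reports no verdict.
Trained networks look in a picture, given as the dict that the camera call returned (one of the last four; its "shot" number tells which), for a name from the list of things; names that differ only in an ending like _2 or _b are one class to them, and where a whole thing is asked for, a point or a joint stands for the part that bears it (a point fixed in the world has none). Each returns a list of dicts, best first, with "confidence" (0 to 1); they miss things now and then, are a little off and sometimes report something else, mostly with a low value. They report only what shows in the picture. A call takes as long as a camera call. They do not tell look-alikes from the thing itself.
- nets.boxes_of(picture, target): "location" ([x, y, z] in mm, in world coordinates, good to about 4 mm: the middle of the surface that is visible of it).
- nets.spot_point(picture, target): "location" ([x, y, z] in mm, in world coordinates, good to about 4 mm: a listed point, or the origin of a listed thing).
The state is a dict: "time_s": time; "joints": joint angles; "dq": joint speeds; "tau": joint torques, N m; "eef_pos": TCP position; "ee_rot": TCP orientation; "force": force on the tool from outside, world axes, zero at the start; "wrist_torque": the same for the moment, N m; "grip_width": opening from 0.0 (shut) to 1.0 (fully open).
Only numpy, scipy, OpenCV 4.12 (cv2) and the standard library are available. Lean on these libraries where they do the work, as an engineer would, in place of code of your own. Each camera call takes 0.05 s, during which the arm holds its last target.

## Working session

There is one attempt and no reset: what is moved stays moved. The work goes in short steps, Python scripts to look and compute and a tool call to move; the robot and the scene stay as the last step left them, time stands still between calls to the robot, and variables do not carry over. Pictures are saved under pics/ and viewed, and the job is handed in when it is done.

Besides the shell and the picture viewer there is one more tool, called after "Call:" by a JSON object that holds its "name" and its "arguments". send_rows: Moves the arm, as the interface text tells. Its arguments: {"type":"object","properties":{"rows":{"type":"string"},"grip_force":{"type":"number"}},"required":["rows"]}

```bash
mkdir -p pics; ls; cat > h.py <<'E'
import numpy as np, cv2
from rig import ctrl, capture, workorder, nets
def save(c,n,crop=None,s=1):
    p=c["pixels"][:,:,::-1]
    if crop: x0,y0,x1,y1=crop; p=p[y0:y1,x0:x1]
    if s!=1: p=cv2.resize(p,None,fx=s,fy=s,interpolation=cv2.INTER_CUBIC)
    cv2.imwrite("pics/"+n+".png",p)
def proj(c,P):
    P=np.atleast_2d(np.array(P,float)); V=np.array(c["view"])
    r,_=cv2.Rodrigues(V[:3,:3]); o,_=cv2.projectPoints(P,r,V[:3,3],np.array(c["intrinsics"]),np.array(c["dist"])); return o[:,0]
def ray(c,uv,z):
    u=cv2.undistortPoints(np.array([[uv]],float),np.array(c["intrinsics"]),np.array(c["dist"]))[0,0]
    V=np.array(c["view"]);R=V[:3,:3];t=V[:3,3];o=-R.T@t;d=R.T@np.array([u[0],u[1],1]);return o+d*(z-o[2])/d[2]
def st():
    s=ctrl.sense(); print({k:np.round(s[k],3).tolist() for k in s if k not in("dq","tau")}); return s
E
python3 - <<'E'
from h import *
s=st()
for n in("scene","side"):
    c=capture(n); save(c,n+"0",s=1.4)
    np.save(n+"_calib.npy",{k:c[k] for k in("intrinsics","dist","view")},allow_pickle=True)
    for t in("block_hole0","driver_grip","driver_tip","cover_axis"):
        for r in nets.spot_point(c,t): print(n,t,np.round(r["location"],1),round(r["confidence"],2),{k:r[k] for k in r if k not in("location","confidence")},proj(c,r["location"])[0].round())
    for t in("mug","bowl","clearbox","torch"):
        for r in nets.spot_point(c,t): print(n,t,np.round(r["location"],1),round(r["confidence"],2))
E
```

```text
pics
{'time_s': 0.0, 'joints': [-0.223, 0.313, 1.498, -0.0, 1.331, -0.223], 'eef_pos': [524.743, 0.027, 230.719], 'ee_rot': [0.707, 0.0, 0.708, 0.0], 'force': [0.69, -0.629, 0.789], 'wrist_torque': [0.021, 0.009, 0.006], 'grip_width': 1.003}
scene block_hole0 [384.4 202.8  78.4] 0.78 {} [359. 219.]
scene block_hole0 [490.7 118.4  79.9] 0.71 {} [300. 212.]
scene block_hole0 [472.2 310.1  80.1] 0.59 {} [356. 254.]
scene driver_grip [528.2 394.4 114.8] 0.95 {} [361. 273.]
scene driver_grip [472.  305.6 126.5] 0.69 {} [357. 235.]
scene driver_tip [533.2 398.3  -1.3] 0.57 {} [353. 322.]
scene cover_axis [483.9 -89.5  63.7] 0.65 {} [263. 180.]
scene mug [746.9 137.3  -3.4] 0.58
scene bowl [635.7 279.3   1.2] 0.71
scene clearbox [735.2 -81.4  -1.4] 0.66
scene torch [470.4 -88.8  -1.1] 0.82
side block_hole0 [472.4 309.2  81.7] 0.96 {} [302. 275.]
side block_hole0 [492.4 118.9  82.1] 0.93 {} [309. 210.]
side block_hole0 [380.3 205.7  82.5] 0.6 {} [352. 246.]
side driver_grip [470.5 305.9 122.7] 0.9 {} [304. 262.]
side driver_grip [525.7 391.3 114.2] 0.65 {} [267. 294.]
side driver_tip [530.5 394.5  -0. ] 0.95 {} [265. 326.]
side driver_tip [735.8 -84.    4.6] 0.52 {} [238. 167.]
side driver_tip [ 6.329e+02  2.748e+02 -1.000e-01] 0.22 {} [235. 271.]
side cover_axis [483.1 -85.9  64.4] 0.93 {} [325. 164.]
side mug [746.7 137.1  -4.4] 0.94
side bowl [630.5 272.8  -2.8] 0.74
side clearbox [737.4 -86.4   3.8] 0.56
side torch [ 4.627e+02 -8.100e+01  1.000e-01] 0.93
```

View pics/scene0.png

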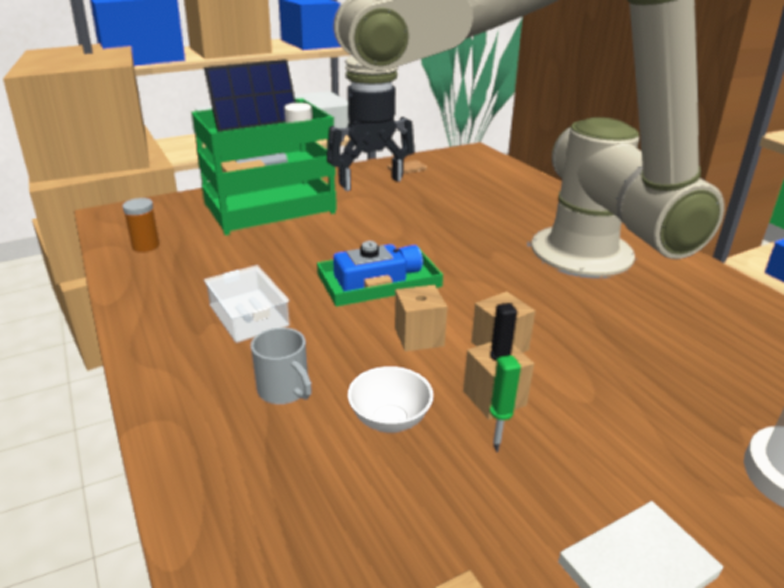

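View pics/side0.png

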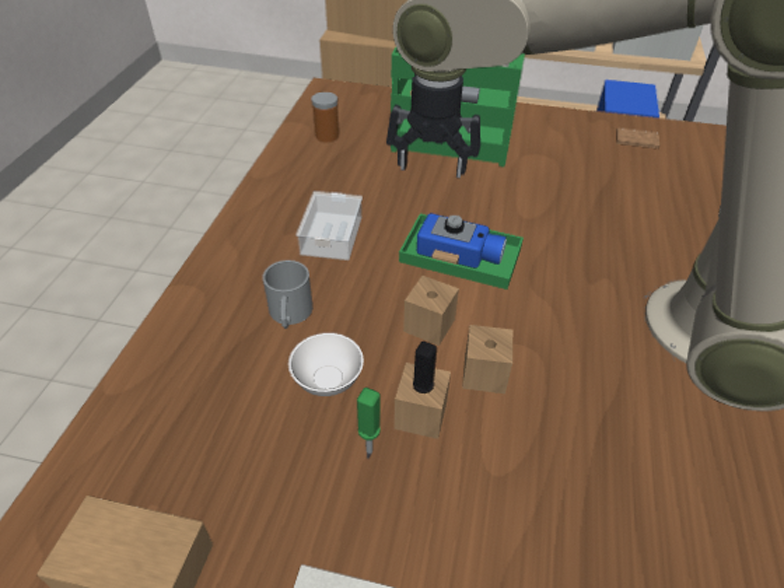

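The black driver is at about (425,367) in the side picture, in the block at (422,400), world (472,309). The other two blocks, empty, are at (432,308) and (489,356), and the green driver at (369,412) is the look-alike. The meant block is the one with the largest y, and it holds the black driver.

```bash
python3 - <<'E'
from h import *
c=capture("wrist"); save(c,"w0"); print(np.round(c["mount"],3),c["intrinsics"],c["dist"])
c=capture("side"); save(c,"sideT",(270,130,390,300),4); save(c,"sideB",(240,200,380,340),4)
c=capture("scene"); save(c,"sceneT",(210,150,330,230),6); 
E
```

```text
[[-1.00000e-03 -3.06000e-01  9.52000e-01 -1.43638e+02]
 [ 1.00000e-03 -9.52000e-01 -3.06000e-01  7.83240e+01]
 [ 1.00000e+00  1.00000e-03  1.00000e-03  6.90000e-02]
 [ 0.00000e+00  0.00000e+00  0.00000e+00  1.00000e+00]] [[360.41505194   0.         280.18474342]
 [  0.         360.41505194 211.91557486]
 [  0.           0.           1.        ]] [-0.06356264  0.          0.          0.          0.        ]
```

View pics/w0.png

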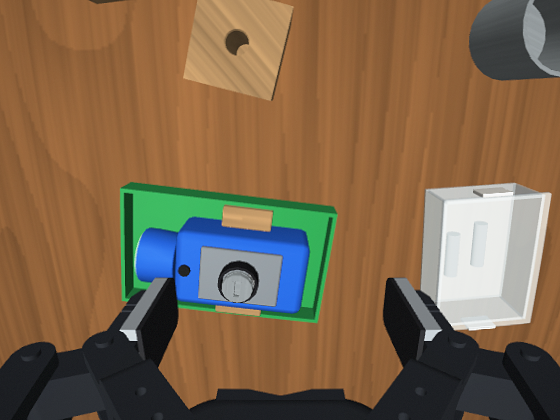

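View pics/sideB.png

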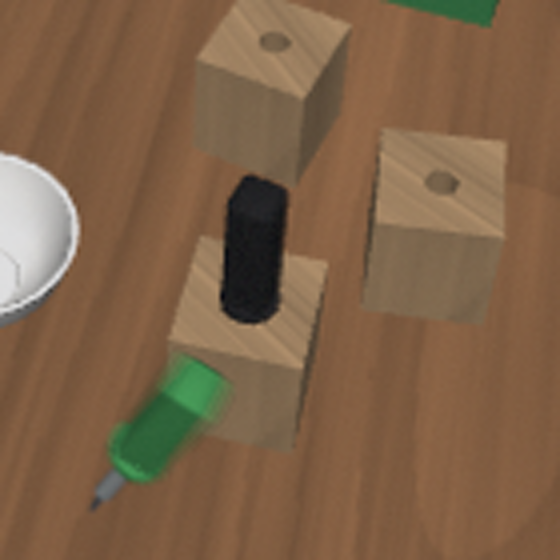

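The wrist view shows the tray with rim corners at (122,185), (336,211) and (317,321), and the screw at (238,282) with its slot. The crop confirms the black driver in the leftmost block, and shows that the green look-alike is toppling on its own.

```bash
cat >> h.py <<'E'
from scipy.spatial.transform import Rotation as Ro
def wview(s,c):
    q=s["ee_rot"];T=np.eye(4);T[:3,:3]=Ro.from_quat([q[1],q[2],q[3],q[0]]).as_matrix();T[:3,3]=s["eef_pos"]
    c["view"]=np.linalg.inv(T@np.array(c["mount"])); return c
def wcap():
    s=ctrl.sense(); return wview(s,capture("wrist"))
E
python3 - <<'E'
from h import *
c=wcap(); save(c,"w1T",(110,170,350,330),3.3)
for t in("cover_axis","torch"):
    for r in nets.spot_point(c,t): print(t,np.round(r["location"],1),r["confidence"])
P=[ray(c,p,28)[:2] for p in((122,185),(336,211),(317,321))]
print(np.round(P,1)); 
for a,b in((0,1),(1,2)):
    d=P[b]-P[a]; print(np.degrees(np.arctan2(d[1],d[0])),np.linalg.norm(d))
Q=[ray(c,p,64)[:2] for p in((202,247),(281,255),(276,306),(199,299))]
print(np.round(Q,1),np.mean(Q,0)); 
for a in range(4):
    d=Q[(a+1)%4]-Q[a]; print(np.degrees(np.arctan2(d[1],d[0])),np.linalg.norm(d))
c=capture("side"); save(c,"side1",(200,160,380,340),4)
E
```

```text
cover_axis [487.4 -87.7  67.7] 0.96
torch [466.8 -84.7   2.1] 0.9
[[ 367.3   -4.9]
 [ 581.9  -32.1]
 [ 567.1 -162.3]]
-7.210616643634035 216.32528811154117
-96.49620822775606 131.07333528170804
[[ 452.1  -56.2]
 [ 526.2  -64.2]
 [ 521.3 -119.7]
 [ 445.2 -112.1]] [486.19860325 -88.03738961]
-6.1913288389653385 74.59780610290792
-95.02172315378805 55.73263791121831
174.27872874077477 76.57158646983744
82.96114429963973 56.35538178138937
```

View pics/w1T.png

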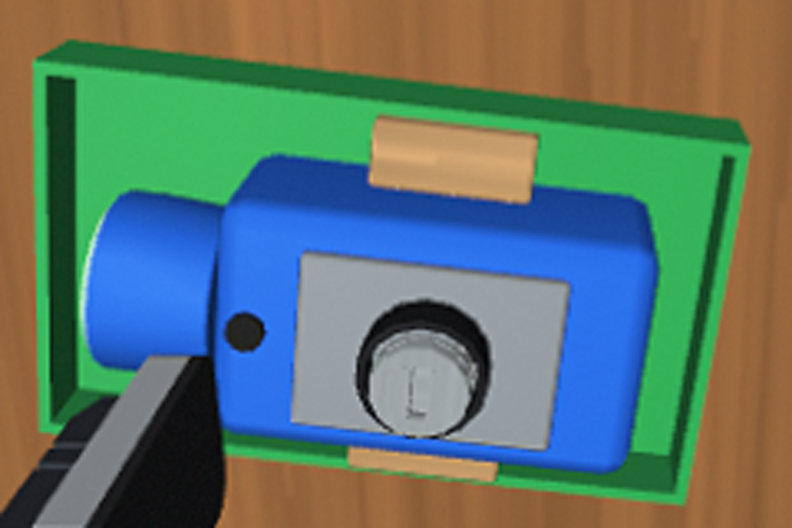

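View pics/side1.png

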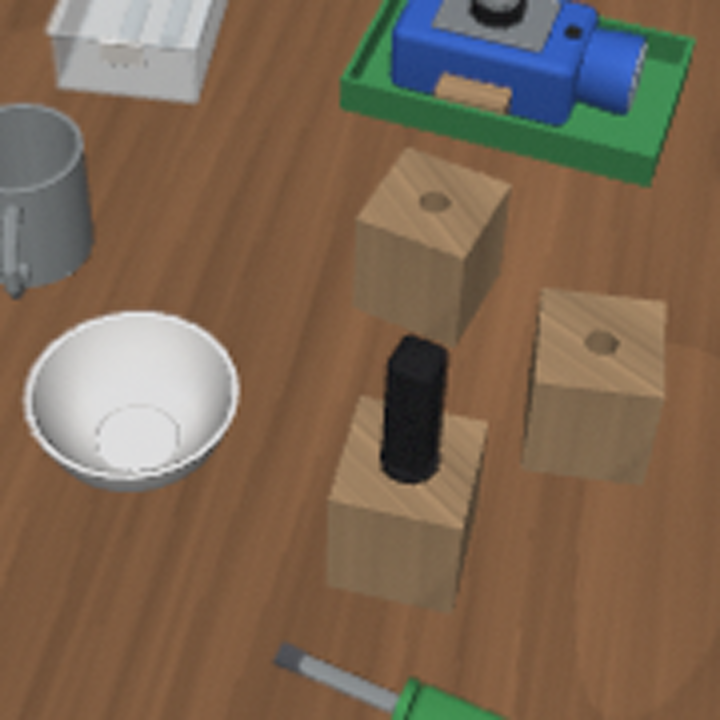

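The green driver has fallen on the table, away from the block. I'll go above the black one and look.

Call:
{"name": "send_rows", "arguments": {"rows": "1 -7 31.5 -5.4 0;1 -7 31.5 -5.4 0;1 -7 31.5 -5.4 0;1 -7 31.5 -5.4 0;1 -7 31.5 -5.4 0;1 -7 31.5 -5.4 0;1 -7 31.5 -5.4 0;1 -7 31.5 -5.4 0;1 -7 31.5 -5.4 0;1 -7 31.5 -5.4 0;1 -7 31.5 -5.4 0"}}

```text
time_s: 2.35
eef_pos: [471.3, 314.0, 301.1]
ee_rot: [0.707, 0.0, 0.707, -0.001]
force: [-0.2, 0.7, -1.3]
grip_width: 1.003
```

```bash
python3 - <<'E'
from h import *
st(); c=wcap(); save(c,"w2",s=1.4); save(c,"w2c",(200,100,400,260),4)
for t in("driver_grip","block_hole0","driver"):
    for r in nets.spot_point(c,t): print(t,np.round(r["location"],1),r["confidence"])
E
```

```text
{'time_s': 2.35, 'joints': [0.381, 0.37, 1.239, -0.0, 1.533, 0.382], 'eef_pos': [471.332, 314.016, 301.117], 'ee_rot': [0.707, 0.0, 0.707, -0.001], 'force': [-0.23, 0.7, -1.275], 'wrist_torque': [-0.007, -0.015, -0.011], 'grip_width': 1.003}
driver_grip [471.  309.4 125.3] 0.88
driver_grip [404.7 419.   12.9] 0.77
block_hole0 [471.  310.2  78.1] 0.88
block_hole0 [491.5 118.4  80.8] 0.75
block_hole0 [381.9 208.4  79.2] 0.71
driver [471.7 313.1  11.3] 0.96
driver [522.4 396.6  15.6] 0.61
```

View pics/w2.png

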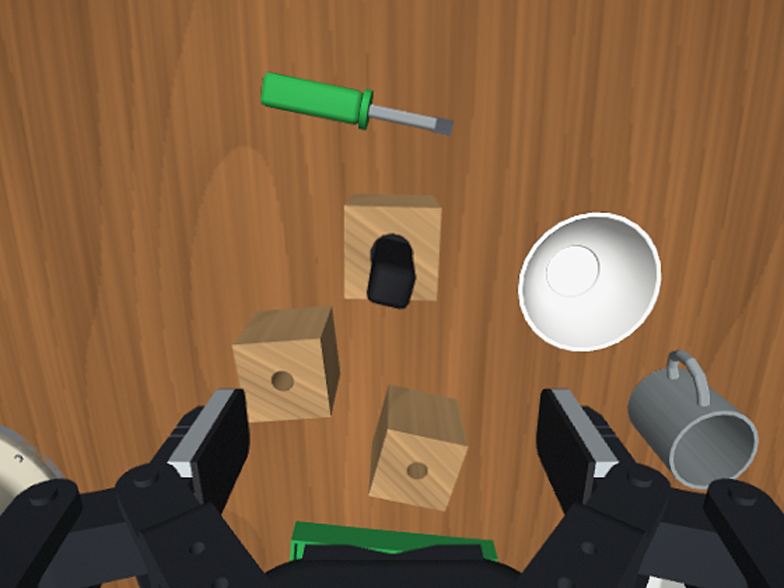

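View pics/w2c.png

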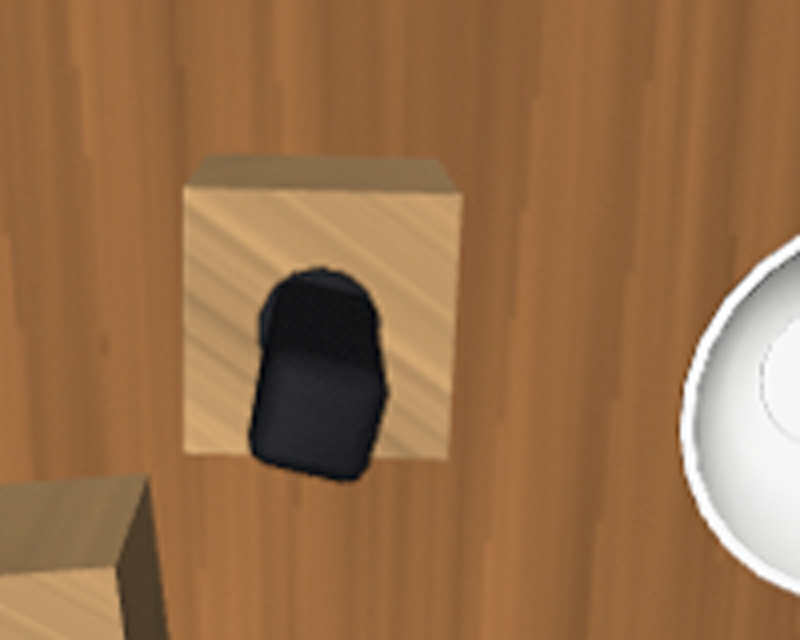

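```bash
python3 - <<'E'
from h import *
c=wcap(); p=c["pixels"][:,:,::-1].astype(float)
q=np.clip(p[180:230,250:310]*5-40,0,255).astype(np.uint8)
cv2.imwrite("pics/w3.png",cv2.resize(q,None,fx=10,fy=10,interpolation=cv2.INTER_CUBIC))
np.save("w3v.npy",c["view"])
E
```

```text
(no output)
```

View pics/w3.png

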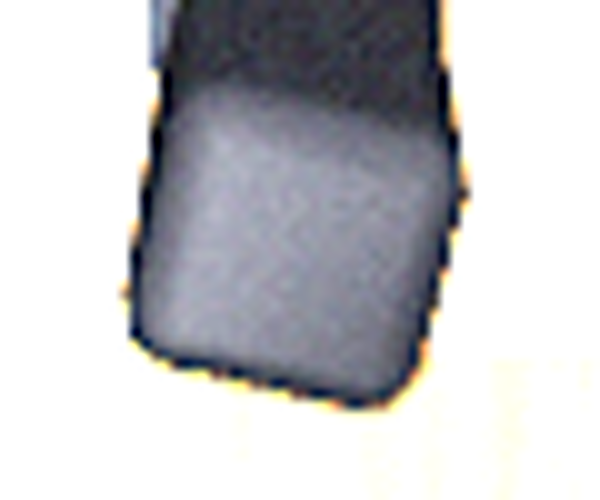

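```bash
python3 - <<'E'
from h import *
c=wcap()
Q=np.array([ray(c,(250+u/10,180+v/10),166)[:2] for u,v in((165,85),(462,143),(418,412),(128,358))])
print(Q.round(1),Q.mean(0))
for a in range(4):
    d=Q[(a+1)%4]-Q[a]; print(np.degrees(np.arctan2(d[1],d[0])),np.linalg.norm(d))
E
```

```text
[[460.6 323. ]
 [484.3 318.2]
 [481.1 295.4]
 [457.3 300.1]] [470.84042996 309.16945498]
-11.388514090852677 24.199339431777446
-98.21992978838728 23.04211993222067
168.86306284530926 24.16049148931011
81.86213325373296 23.15022630681921
```

Call:
{"name": "send_rows", "arguments": {"rows": "1 0 -0.55 0 1;1 0 -0.55 0 2;1 5 -0.55 0 2;1 10 -0.55 0 2;1 14 -0.55 0 2;1 17 -0.55 0 2;1 19.4 -0.55 0 2;1 19.4 -0.55 0 2;1 19.4 -0.55 0 2;1 19.4 -0.55 0 2", "grip_force": 90}}

```text
time_s: 3.65
eef_pos: [471.8, 309.8, 109.0]
ee_rot: [0.705, 0.062, 0.704, -0.061]
force: [-0.2, 0.3, -0.7]
grip_width: 1.004
```

```bash
python3 - <<'E'
from h import *
st(); c=wcap(); save(c,"w4",s=1.4); c=capture("side"); save(c,"s4",(220,180,380,320),4)
E
```

```text
{'time_s': 3.65, 'joints': [0.373, 0.518, 1.534, 0.0, 1.087, 0.548], 'eef_pos': [471.797, 309.799, 108.994], 'ee_rot': [0.705, 0.062, 0.704, -0.061], 'force': [-0.212, 0.28, -0.703], 'wrist_torque': [-0.016, -0.004, -0.029], 'grip_width': 1.004}
```

View pics/w4.png

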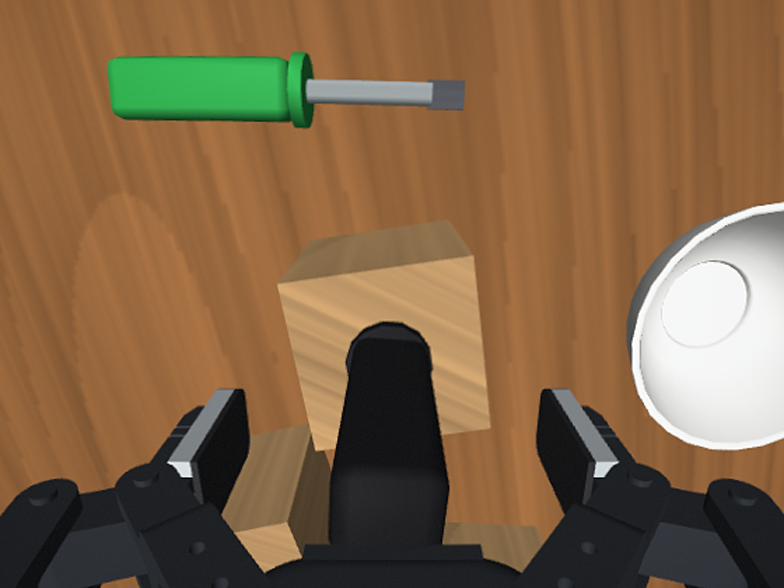

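View pics/s4.png

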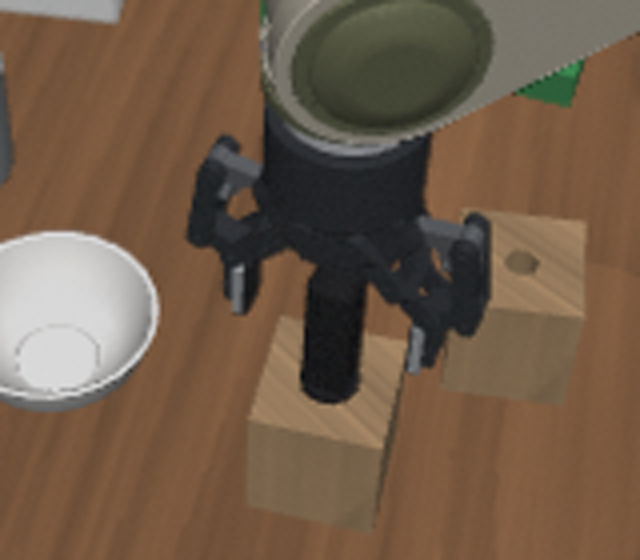

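The handle sits centred (389 of 392) and square between the fingers, so I'll close.

Call:
{"name": "send_rows", "arguments": {"rows": "0 0 0 0 0;0 0 0 0 0;0 0 0 0 0;0 0 0 0 0;0 0 0 0 0;0 0 0 0 0;0 0 0 0 0", "grip_force": 90}}

```text
time_s: 4.45
eef_pos: [471.1, 309.5, 107.6]
ee_rot: [0.705, 0.062, 0.704, -0.062]
force: [-0.1, 0.2, 3.2]
grip_width: 0.298
```

Call:
{"name": "send_rows", "arguments": {"rows": "0 -1 0 0 0;0 -3 0 0 0;0 -6 0 0 0;0 -9 0 0 0;0 -12 0 0 0;0 -14 0 0 0;0 -14 0 0 0;0 -14 0 0 0"}}

```text
time_s: 5.25
eef_pos: [470.7, 309.4, 246.5]
ee_rot: [0.704, 0.061, 0.705, -0.062]
force: [0.1, -0.5, -2.1]
grip_width: 0.294
```

```bash
python3 - <<'E'
from h import *
st(); c=wcap(); save(c,"w5",s=1.4)
for n in("side","scene"):
    c=capture(n); uv=proj(c,[471,309,150])[0].astype(int); print(n,uv); save(c,n+"5",(uv[0]-60,uv[1]-60,uv[0]+60,uv[1]+80),4)
    for t in("driver_tip","driver_grip"):
        for r in nets.spot_point(c,t): print(t,np.round(r["location"],1),r["confidence"])
E
```

```text
{'time_s': 5.25, 'joints': [0.373, 0.388, 1.352, 0.0, 1.402, 0.548], 'eef_pos': [470.678, 309.36, 246.523], 'ee_rot': [0.704, 0.061, 0.705, -0.062], 'force': [0.114, -0.478, -2.147], 'wrist_torque': [0.015, 0.052, -0.052], 'grip_width': 0.294}
side [304 254]
driver_tip [468.6 311.1 152.4] 0.86
driver_tip [520.  396.3  16.9] 0.56
driver_grip [404.  421.   14.7] 0.85
driver_grip [474.  305.8 261.4] 0.72
driver_grip [748.5 137.7  -3.6] 0.59
scene [360 225]
driver_tip [467.7 310.  150.6] 0.66
driver_tip [522.7 402.   19.3] 0.63
driver_tip [484.4 -87.4  65.5] 0.56
driver_grip [406.2 418.6  10.9] 0.85
driver_grip [472.5 304.4 262.2] 0.75
driver_grip [467.7 -86.8  -3.5] 0.34
```

View pics/side5.png

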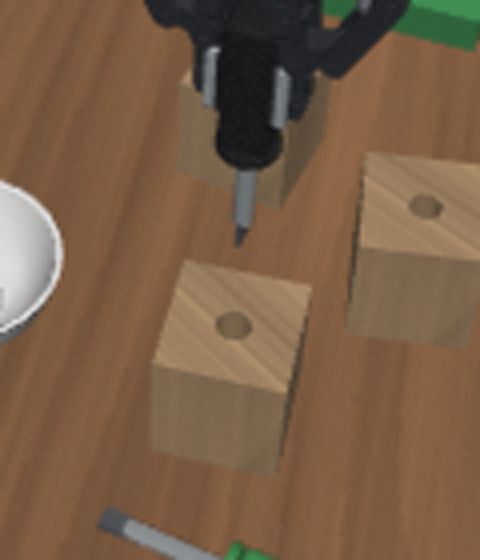

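View pics/w5.png

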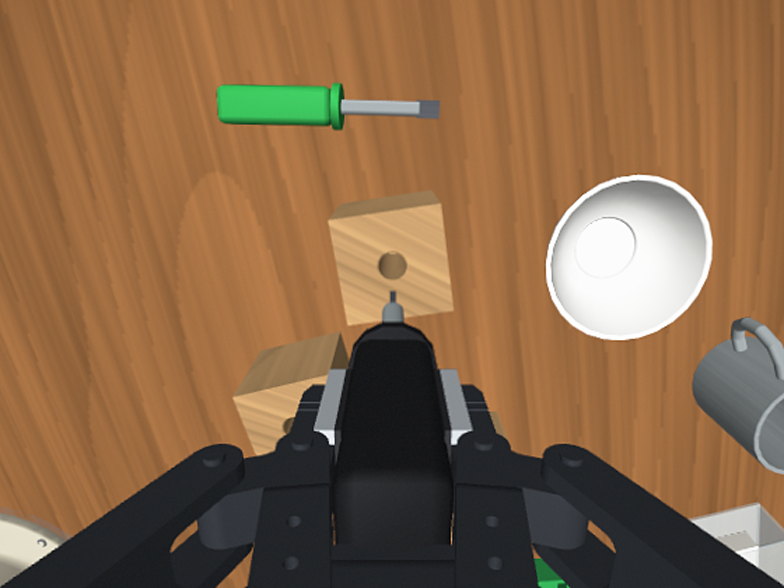

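View pics/scene5.png

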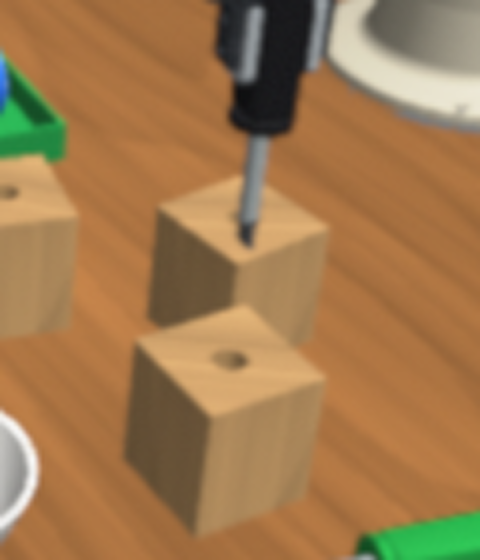

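The blade's width lies along the tool's y: seen from the wrist camera it shows only its thickness, at (394,297) in the 1.4x picture. It hangs straight. Moving over the torch next.

Call:
{"name": "send_rows", "arguments": {"rows": "0 0 -3 0.6 -0.7;0 0 -7 1.5 -0.7;0 0 -12 2.6 -0.7;0 0 -17 3.7 -0.7;0 0 -22 4.8 -0.7;0 0 -27 5.8 -0.7;0 0 -32 6.9 -0.7;0 0 -36 7.8 -0.7;0 0 -38.9 8.4 -0.7;0 2 -38.9 8.4 -0.7;0 3.6 -38.9 8.4 -0.7;0 3.6 -38.9 8.4 -0.7"}}

```text
time_s: 6.8
eef_pos: [485.2, -88.0, 209.4]
ee_rot: [0.705, 0.041, 0.707, -0.04]
force: [-0.2, -1.7, -1.2]
grip_width: 0.297
```

```bash
python3 - <<'E'
from h import *
s=st(); c=wcap(); save(c,"w6",(180,130,380,290),4)
T=Ro.from_quat(np.roll(s["ee_rot"],-1)).as_matrix()
tip=np.array(s["eef_pos"])+T@[95.6,0,0]; print("tip",tip,proj(c,tip))
print(nets.spot_point(c,"cover_axis"))
for n in("side","scene"):
    c=capture(n); uv=proj(c,tip)[0].astype(int); print(n,uv); save(c,n+"6",(uv[0]-50,uv[1]-50,uv[0]+50,uv[1]+50),6)
    for t in("driver_tip","cover_axis"):
        for r in nets.spot_point(c,t): print(t,np.round(r["location"],1),r["confidence"])
E
```

```text
{'time_s': 6.8, 'joints': [-0.418, 0.264, 1.622, 0.0, 1.26, -0.304], 'eef_pos': [485.244, -88.045, 209.409], 'ee_rot': [0.705, 0.041, 0.707, -0.04], 'force': [-0.231, -1.72, -1.236], 'wrist_torque': [0.006, 0.001, -0.04], 'grip_width': 0.297}
tip [484.88145268 -87.88369559 113.81003402] [[279.71864726 214.02001904]]
[{'location': [487.6, -88.0, 66.0], 'confidence': 0.95}]
side [326 148]
driver_tip [484.4 -85.8 115.2] 0.98
driver_tip [520.3 397.6  14.9] 0.64
cover_axis [483.5 -84.2  65. ] 0.64
scene [263 164]
driver_tip [485.4 -92.1 115.1] 0.77
driver_tip [521.7 403.4  19.2] 0.77
cover_axis [484.3 -87.5  60.9] 0.81
```

View pics/w6.png

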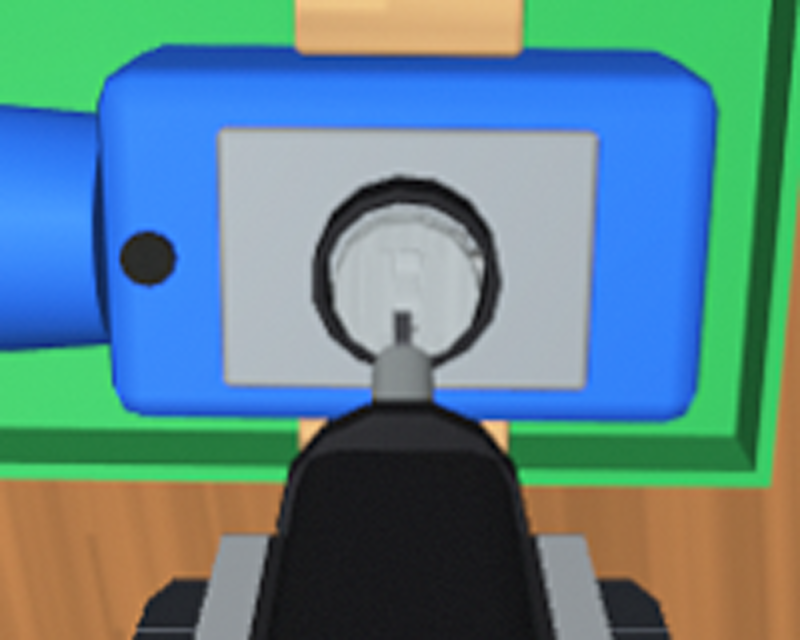

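View pics/side6.png

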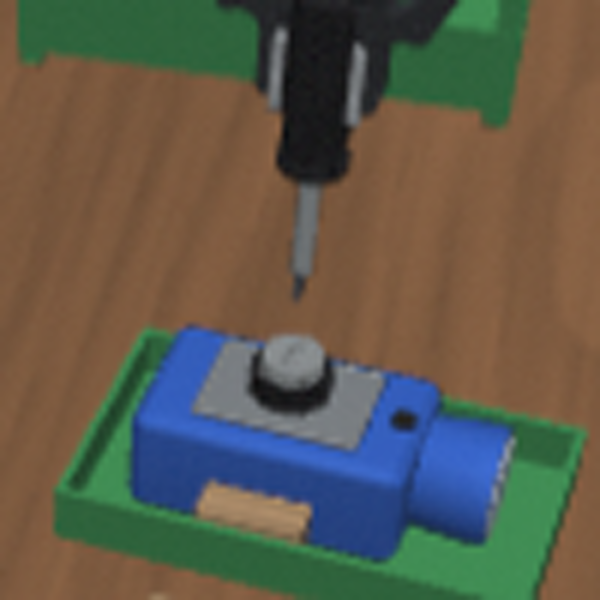

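View pics/scene6.png

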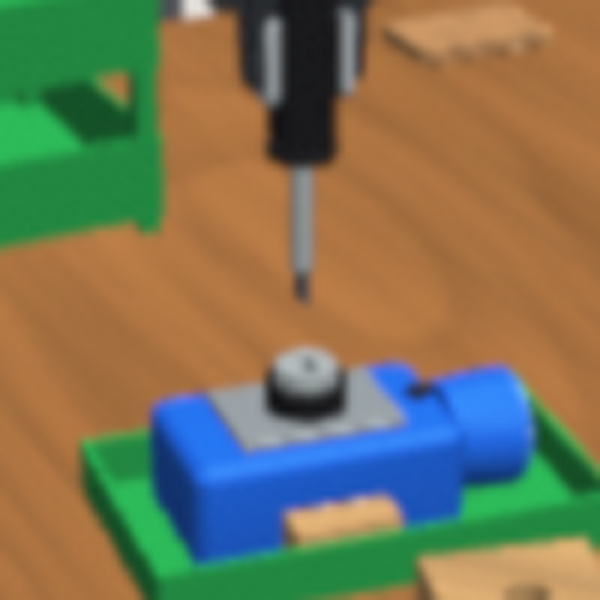

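The tip at crop (401,313) is about 1 mm left of the screw centre at (406,275), and the slot lies along the tool's y. I'll go closer and compare again.

Call:
{"name": "send_rows", "arguments": {"rows": "0 1 0 0.1 0.15;0 2 0 0.1 0.15;0 2.1 0 0.1 0.15;0 2.1 0 0.1 0.15;0 2.1 0 0.1 0.15"}}

```text
time_s: 7.7
eef_pos: [487.3, -88.3, 190.4]
ee_rot: [0.706, 0.045, 0.706, -0.045]
force: [-0.2, 0.3, -1.8]
grip_width: 0.294
```

```bash
python3 - <<'E'
from h import *
s=st(); c=wcap(); save(c,"w7",(220,150,340,250),6.6)
T=Ro.from_quat(np.roll(s["ee_rot"],-1)).as_matrix()
tip=np.array(s["eef_pos"])+T@[95.6,0,0]; print("tip",tip,proj(c,tip))
for n in("side","scene"):
    c=capture(n); uv=proj(c,tip)[0].astype(int); print(n,uv,proj(c,tip)); save(c,n+"7",(uv[0]-30,uv[1]-30,uv[0]+30,uv[1]+30),10)
    for t in("driver_tip","cover_axis"):
        for r in nets.spot_point(c,t)[:1]: print(t,np.round(r["location"],1),r["confidence"])
E
```

```text
{'time_s': 7.7, 'joints': [-0.416, 0.284, 1.647, 0.0, 1.21, -0.29], 'eef_pos': [487.296, -88.348, 190.441], 'ee_rot': [0.706, 0.045, 0.706, -0.045], 'force': [-0.233, 0.253, -1.755], 'wrist_torque': [-0.036, -0.009, -0.019], 'grip_width': 0.294}
tip [487.32201079 -88.3594313   94.84148236] [[279.71309866 214.02427307]]
side [324 154] [[324.73001006 154.29404711]]
driver_tip [520.9 396.9  18.8] 0.67
cover_axis [486.  -86.7  63.4] 0.69
scene [262 170] [[262.30258515 170.65331891]]
driver_tip [518.7 403.   21.3] 0.89
cover_axis [483.6 -87.9  62.7] 0.71
```

View pics/w7.png

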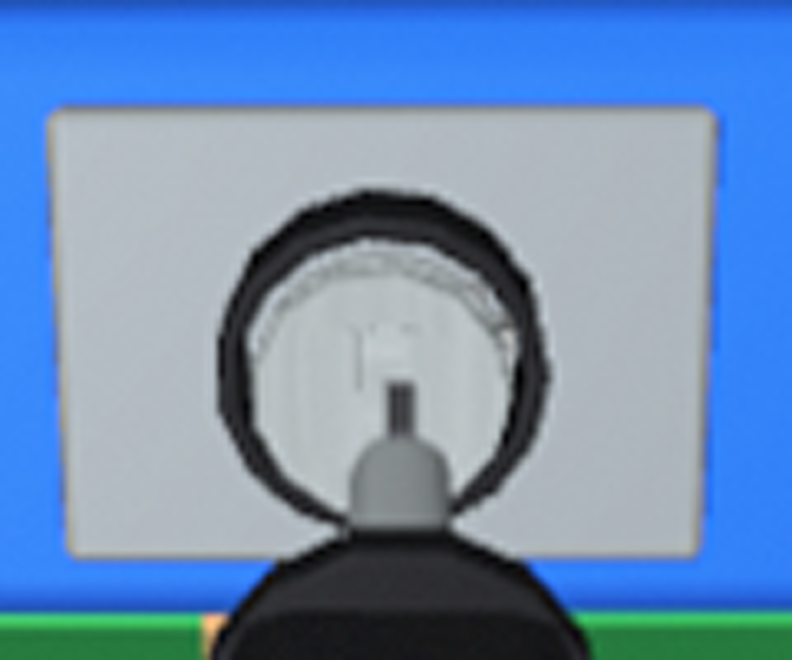

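View pics/side7.png

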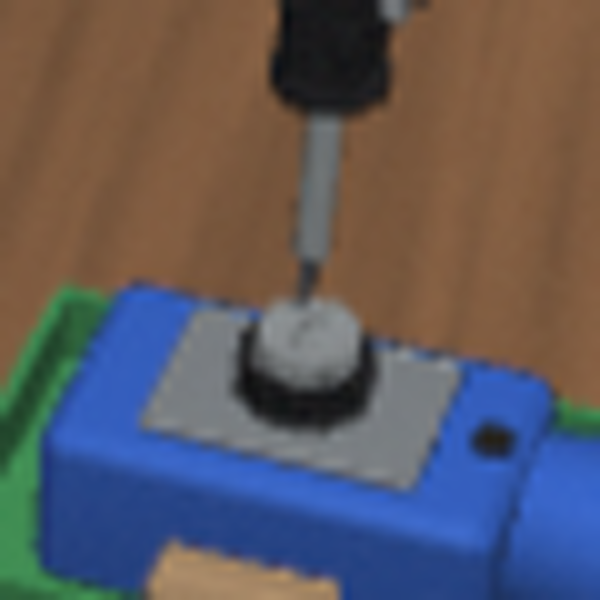

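View pics/scene7.png

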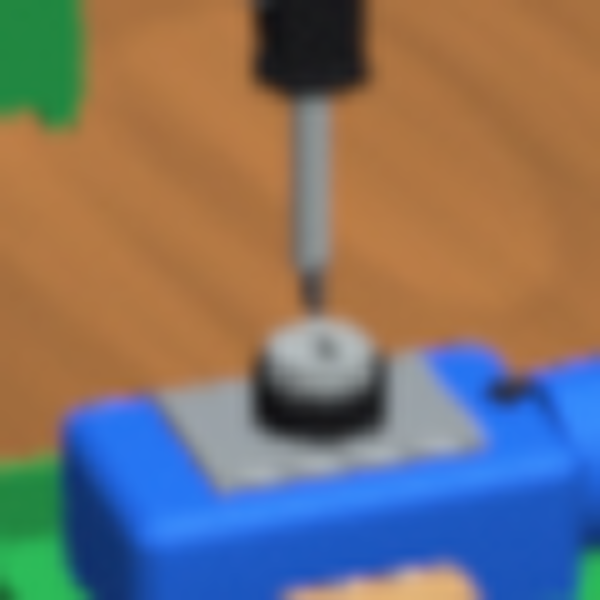

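```bash
python3 - <<'E'
from h import *
R=lambda c,p,z:ray(c,p,z)[:2]
yaw=np.radians(-7.3); ty=np.array([-np.sin(yaw),np.cos(yaw)]); tz=np.array([np.cos(yaw),np.sin(yaw)])
def rep(n,c,f,corn,tippx,zt=94.8):
    C=np.mean([R(c,f(p),64) for p in corn],0); t=R(c,f(tippx),zt); d=C-t
    print(n,"cover",C.round(1),"tip",t.round(1),"need dy",round(d@ty,2),"dz",round(d@tz,2))
s=ctrl.sense(); c=wcap()
rep("wrist",c,lambda p:(220+p[0]/6.6,150+p[1]/6.6),[(50,108),(716,108),(700,557),(68,557)],(400,383))
rep("wrist z93",c,lambda p:(220+p[0]/6.6,150+p[1]/6.6),[(50,108),(716,108),(700,557),(68,557)],(400,383),93)
c=capture("side"); rep("side",c,lambda p:(294+p[0]/10,124+p[1]/10),[(196,308),(465,362),(408,490),(143,428)],(303,297))
rep("side93",c,lambda p:(294+p[0]/10,124+p[1]/10),[(196,308),(465,362),(408,490),(143,428)],(303,297),93)
c=capture("scene"); rep("scene",c,lambda p:(232+p[0]/10,140+p[1]/10),[(155,395),(425,352),(490,440),(222,492)],(312,312))
rep("scene93",c,lambda p:(232+p[0]/10,140+p[1]/10),[(155,395),(425,352),(490,440),(222,492)],(312,312),93)
st()
E
```

```text
wrist cover [486.  -87.9] tip [488.4 -84.1] need dy -4.09 dz -1.87
wrist z93 cover [486.  -87.9] tip [488.3 -84.6] need dy -3.53 dz -1.88
side cover [485.8 -87.3] tip [488.9 -90.7] need dy 2.99 dz -3.47
side93 cover [485.8 -87.3] tip [489.1 -93. ] need dy 5.28 dz -3.98
scene cover [485.  -80.6] tip [486.6 -84.4] need dy 3.6 dz -2.07
scene93 cover [485.  -80.6] tip [485.  -87.7] need dy 7.0 dz -0.89
{'time_s': 8.2, 'joints': [-0.416, 0.284, 1.648, 0.0, 1.21, -0.29], 'eef_pos': [487.17, -88.313, 190.308], 'ee_rot': [0.706, 0.045, 0.706, -0.045], 'force': [0.21, -0.169, -1.477], 'wrist_torque': [0.036, -0.014, 0.042], 'grip_width': 0.295}
```

```bash
python3 - <<'E'
from h import *
s=ctrl.sense(); c=wcap()
T=Ro.from_quat(np.roll(s["ee_rot"],-1)).as_matrix(); o=np.array(s["eef_pos"])
def W(h,y,z): return o+T@np.array([95.6-h,y,z])   # h above edge
im=cv2.resize(c["pixels"][150:420,150:410,::-1],None,fx=2.2,fy=2.2,interpolation=cv2.INTER_CUBIC)
im=np.clip(im.astype(float)*1.6,0,255).astype(np.uint8)
def draw(P,col):
    q=((proj(c,P)-[150,150])*2.2).astype(int); cv2.polylines(im,[q.reshape(-1,1,2)],False,col,1)
a=np.linspace(0,2*np.pi,40)
for h,r,col in((68,16,(0,0,255)),(74,16,(0,255,255)),(16,5,(255,0,255))): draw([W(h,r*np.cos(t),r*np.sin(t)) for t in a],col)
draw([W(0,6,1.5),W(0,-6,1.5),W(0,-6,-1.5),W(0,6,-1.5),W(0,6,1.5)],(0,0,255))
for h in(74,154): draw([W(h,13,13),W(h,13,-13),W(h,-13,-13),W(h,-13,13),W(h,13,13)],(0,255,0))
cv2.imwrite("pics/w8.png",im)
E
```

```text
(no output)
```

View pics/w8.png

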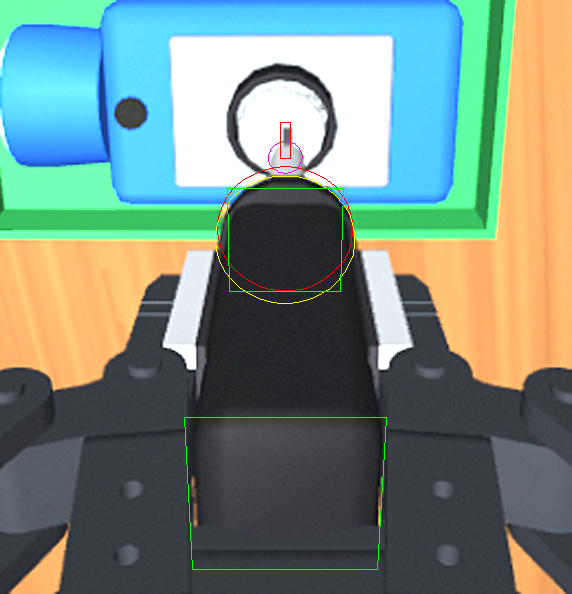

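The overlay shows that the visible blade end is the +y end of the edge, and kinematics and picture agree within about 1.5 mm. I need about +1.2 mm in y and -1.7 mm in z, then I can feel downward.

Call:
{"name": "send_rows", "arguments": {"rows": "0 0 0.12 -0.17 0;0 0.3 0.12 -0.17 0;0 0.5 0.12 -0.17 0;0 0.5 0.12 -0.17 0"}}

```text
time_s: 8.65
eef_pos: [485.5, -86.8, 184.9]
ee_rot: [0.705, 0.045, 0.706, -0.045]
force: [-0.2, -0.9, -1.7]
grip_width: 0.297
```

Call:
{"name": "send_rows", "arguments": {"rows": "0 0.1 0 0 0;0 0.2 0 0 0;0 0.3 0 0 0;0 0.3 0 0 0"}}

```text
time_s: 9.05
eef_pos: [485.6, -86.9, 182.1]
ee_rot: [0.706, 0.045, 0.706, -0.045]
force: [0.5, -0.6, -1.8]
grip_width: 0.292
```

```bash
cat > look.py <<'E'
from h import *
import sys
k=sys.argv[1]
s=st(); c=wcap(); save(c,"w"+k,(240,170,320,240),8)
c=capture("side"); save(c,"s"+k,(300,130,350,180),10)
E
python3 look.py 9
```

```text
{'time_s': 9.05, 'joints': [-0.415, 0.289, 1.664, -0.0, 1.189, -0.288], 'eef_pos': [485.582, -86.879, 182.14], 'ee_rot': [0.706, 0.045, 0.706, -0.045], 'force': [0.459, -0.63, -1.842], 'wrist_torque': [0.031, -0.03, -0.029], 'grip_width': 0.292}
```

View pics/w9.png

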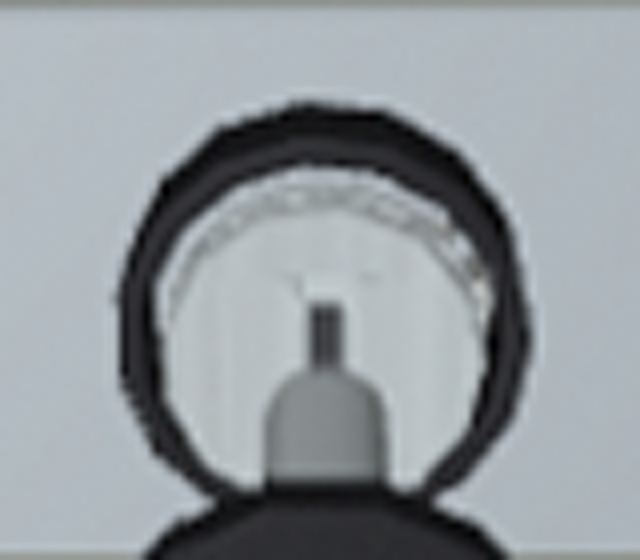

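View pics/s9.png

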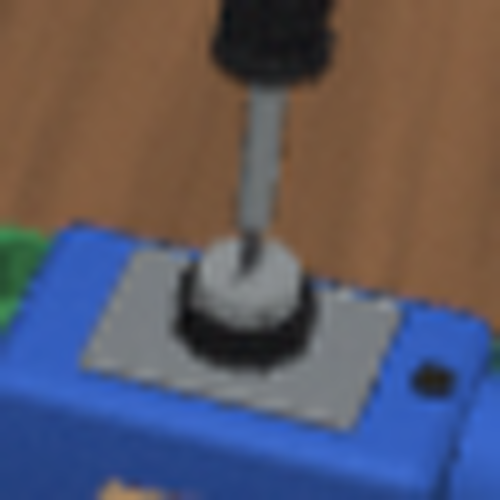

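The tip (325,303) is centred on the collar (324) and lies in line with the slot. Continuing down.

Call:
{"name": "send_rows", "arguments": {"rows": "0 0.1 0 0 0;0 0.2 0 0 0;0 0.3 0 0 0;0 0.3 0 0 0"}}

```text
time_s: 9.55
eef_pos: [485.6, -86.9, 179.1]
ee_rot: [0.706, 0.045, 0.706, -0.045]
force: [-0.3, 0.5, -1.7]
grip_width: 0.292
```

Call:
{"name": "send_rows", "arguments": {"rows": "0 0.1 0 0 0;0 0.2 0 0 0;0 0.3 0 0 0;0 0.3 0 0 0"}}

```text
time_s: 9.95
eef_pos: [485.6, -86.9, 176.2]
ee_rot: [0.706, 0.045, 0.706, -0.045]
force: [0.7, 0.1, -2.8]
grip_width: 0.297
```

```bash
python3 look.py 10
```

```text
{'time_s': 9.95, 'joints': [-0.415, 0.296, 1.672, 0.0, 1.174, -0.289], 'eef_pos': [485.587, -86.882, 176.164], 'ee_rot': [0.706, 0.045, 0.706, -0.045], 'force': [0.672, 0.063, -2.786], 'wrist_torque': [0.024, -0.031, 0.039], 'grip_width': 0.297}
```

View pics/w10.png

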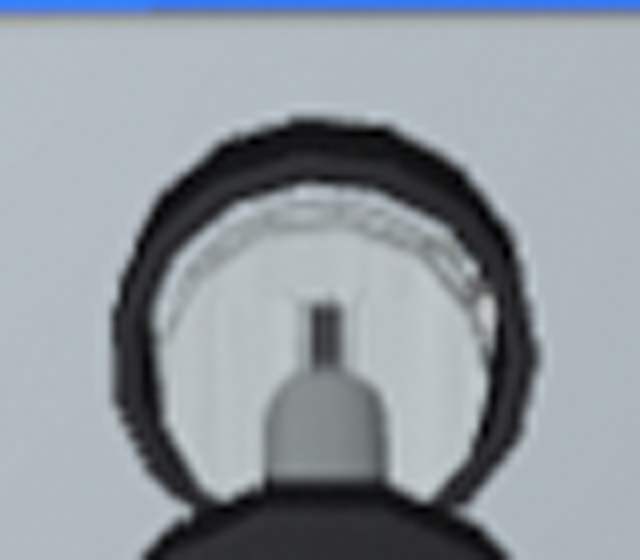

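View pics/s10.png

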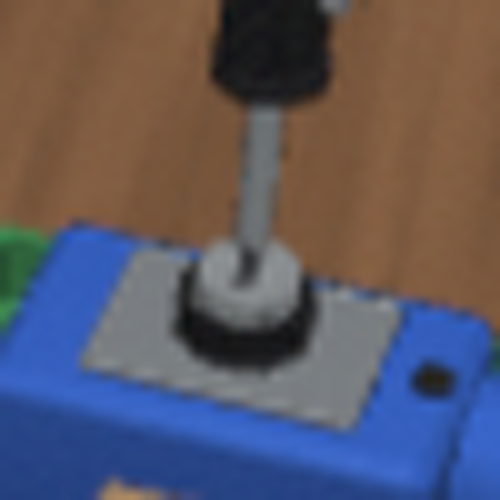

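The blade's far end (303) is close to the slot's end (290), so I'll shift -1.2 mm in y and continue down.

Call:
{"name": "send_rows", "arguments": {"rows": "0 0 -0.12 0 0;0 0.1 -0.12 0 0;0 0.2 -0.12 0 0;0 0.2 -0.12 0 0"}}

```text
time_s: 10.45
eef_pos: [485.6, -88.2, 174.6]
ee_rot: [0.706, 0.045, 0.705, -0.045]
force: [-0.5, 0.1, 3.7]
grip_width: 0.296
```

Call:
{"name": "send_rows", "arguments": {"rows": "0 0.1 0 0 0;0 0.2 0 0 0;0 0.2 0 0 0"}}

```text
time_s: 10.75
eef_pos: [485.7, -88.2, 172.8]
ee_rot: [0.706, 0.045, 0.705, -0.045]
force: [-1.8, -1.4, 7.6]
grip_width: 0.292
```

```bash
python3 look.py 11
```

```text
{'time_s': 10.75, 'joints': [-0.417, 0.3, 1.676, -0.0, 1.165, -0.291], 'eef_pos': [485.676, -88.233, 172.791], 'ee_rot': [0.706, 0.045, 0.705, -0.045], 'force': [-1.762, -1.432, 7.576], 'wrist_torque': [-0.003, 0.433, 0.049], 'grip_width': 0.292}
```

View pics/w11.png

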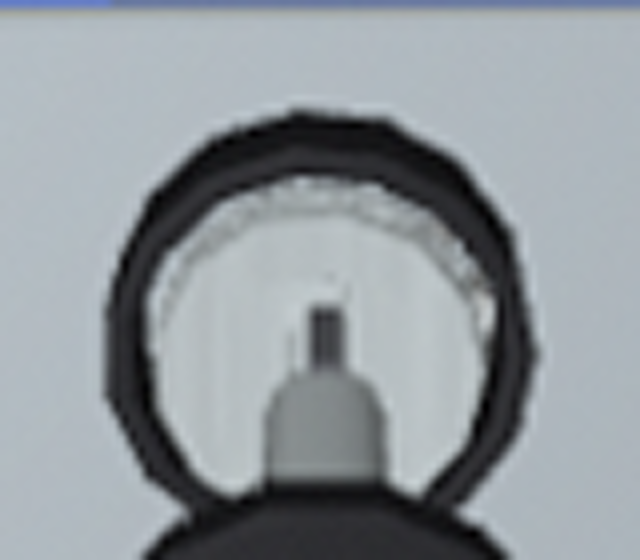

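View pics/s11.png

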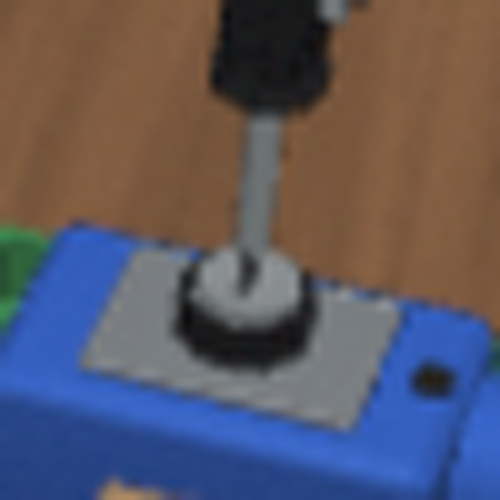

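Contact: force rises by about 2 N/mm from TCP z ≈175.2 (tip 79.6). A small sideways test will tell whether the blade is in the slot or on the face.

Call:
{"name": "send_rows", "arguments": {"rows": "0 0 0 -0.07 0;0 0 0 -0.07 0"}}

```text
time_s: 11.05
eef_pos: [485.4, -88.2, 173.1]
ee_rot: [0.707, 0.044, 0.705, -0.045]
force: [-0.1, -0.5, 7.0]
grip_width: 0.291
```

Call:
{"name": "send_rows", "arguments": {"rows": "0 0 0 -0.07 0;0 0 0 -0.07 0"}}

```text
time_s: 11.25
eef_pos: [485.1, -88.2, 173.2]
ee_rot: [0.707, 0.044, 0.704, -0.045]
force: [0.7, 0.0, 6.7]
grip_width: 0.287
```

```bash
python3 look.py 12
```

```text
{'time_s': 11.25, 'joints': [-0.418, 0.297, 1.679, 0.001, 1.162, -0.292], 'eef_pos': [485.108, -88.183, 173.218], 'ee_rot': [0.707, 0.044, 0.704, -0.045], 'force': [0.691, 0.034, 6.677], 'wrist_torque': [-0.033, -0.443, 0.013], 'grip_width': 0.287}
```

View pics/w12.png

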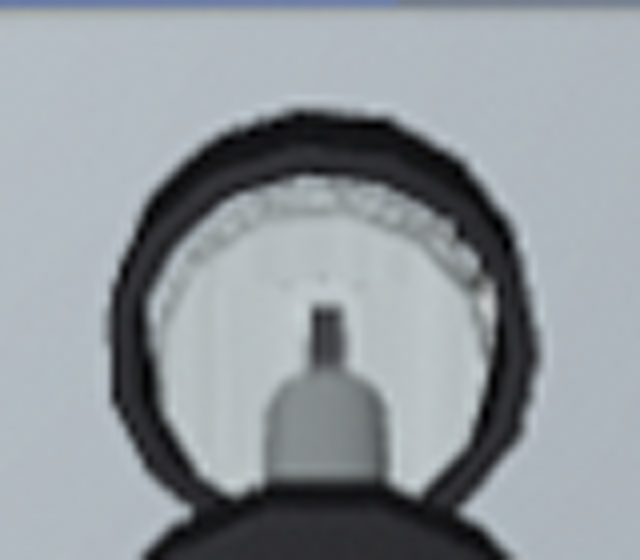

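Call:
{"name": "send_rows", "arguments": {"rows": "0 0 0 -0.07 0;0 0 0 -0.07 0"}}

```text
time_s: 11.55
eef_pos: [484.9, -88.2, 173.4]
ee_rot: [0.707, 0.044, 0.704, -0.045]
force: [3.2, -0.5, 5.7]
grip_width: 0.297
```

Call:
{"name": "send_rows", "arguments": {"rows": "0 0 0 -0.07 0;0 0 0 -0.07 0"}}

```text
time_s: 11.75
eef_pos: [484.3, -88.1, 173.4]
ee_rot: [0.708, 0.044, 0.704, -0.045]
force: [4.2, 0.2, 5.8]
grip_width: 0.293
```

```bash
python3 look.py 13
```

```text
{'time_s': 11.75, 'joints': [-0.419, 0.294, 1.683, 0.001, 1.16, -0.293], 'eef_pos': [484.34, -88.124, 173.442], 'ee_rot': [0.708, 0.044, 0.704, -0.045], 'force': [4.242, 0.235, 5.8], 'wrist_torque': [-0.079, -1.039, -0.015], 'grip_width': 0.293}
```

View pics/w13.png

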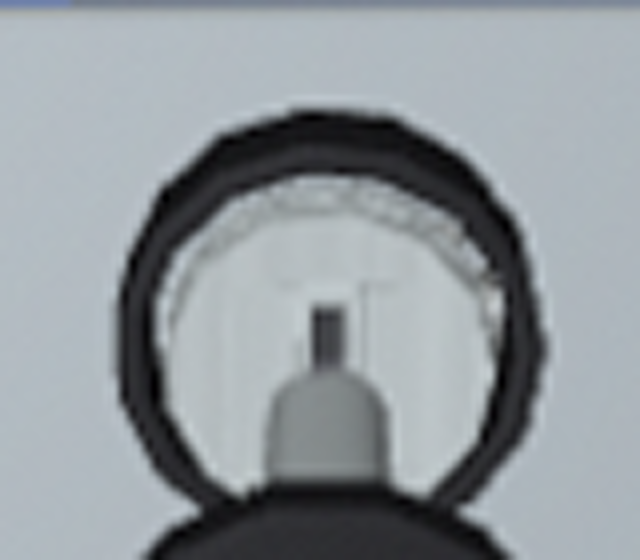

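```bash
python3 - <<'E'
from h import *
for n in("side","scene"):
    c=capture(n)
    for z in(64,79.6,84.6): print(n,z,proj(c,[486,-87.9,z]).round(2))
a=cv2.imread("pics/side6.png"); print(a.shape)
cv2.imwrite("pics/s6c.png",cv2.resize(a[300:450,180:420],None,fx=3,fy=3,interpolation=cv2.INTER_CUBIC))
a=cv2.imread("pics/scene6.png"); cv2.imwrite("pics/sc6c.png",cv2.resize(a[320:470,180:420],None,fx=3,fy=3,interpolation=cv2.INTER_CUBIC))
E
```

```text
side 64 [[324.21 163.44]]
side 79.6 [[324.7  158.94]]
side 84.6 [[324.86 157.49]]
scene 64 [[262.85 180.81]]
scene 79.6 [[262.83 175.69]]
scene 84.6 [[262.83 174.03]]
(600, 600, 3)
```

View pics/s6c.png

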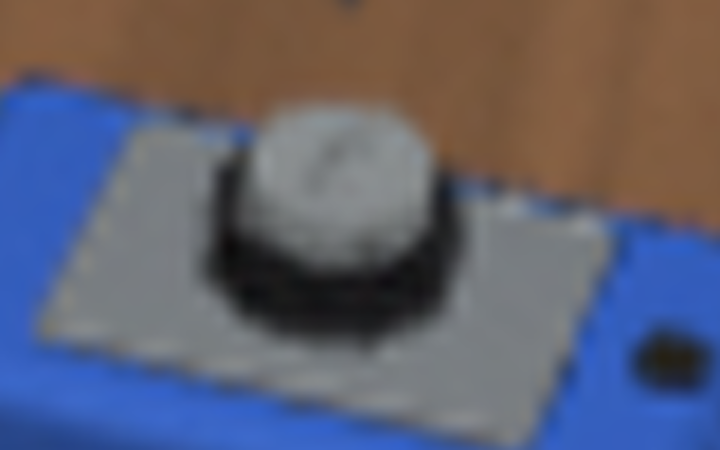

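View pics/sc6c.png

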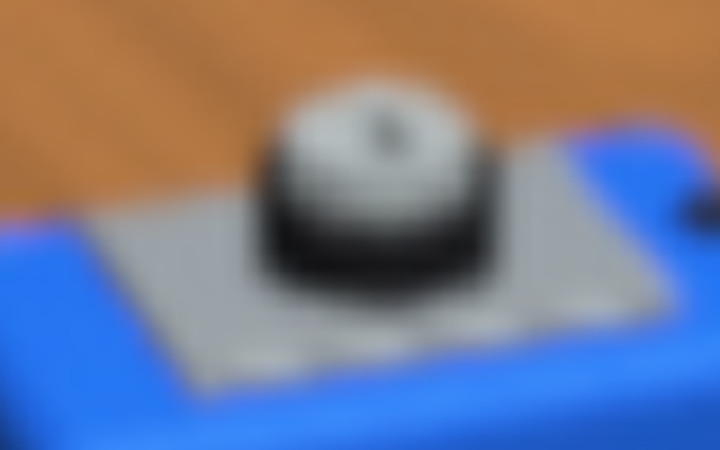

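The wall reaction grows with the offset, and the free head top seen in the side and scene views is about 84–85, 5 mm above the contact height. So the blade is seated in the slot. I'll re-centre it and push in.

Call:
{"name": "send_rows", "arguments": {"rows": "0 0 0 0.1 0;0 0 0 0.21 0;0 0.1 0 0.21 0;0 0.2 0 0.21 0;0 0.2 0 0.21 0"}}

```text
time_s: 12.45
eef_pos: [485.2, -88.2, 171.2]
ee_rot: [0.706, 0.044, 0.705, -0.045]
force: [-2.4, -0.2, 10.9]
grip_width: 0.293
```

```bash
python3 -c "
from h import *
st()"
```

```text
{'time_s': 12.45, 'joints': [-0.418, 0.3, 1.68, -0.0, 1.159, -0.291], 'eef_pos': [485.206, -88.235, 171.184], 'ee_rot': [0.706, 0.044, 0.705, -0.045], 'force': [-2.429, -0.209, 10.929], 'wrist_torque': [0.034, 0.487, -0.01], 'grip_width': 0.293}
```

Call:
{"name": "send_rows", "arguments": {"rows": "0 0.05 0 -0.05 0;0 0.1 0 -0.05 0;0 0.1 0 -0.05 0"}}

```text
time_s: 12.75
eef_pos: [485.0, -88.2, 170.6]
ee_rot: [0.707, 0.044, 0.705, -0.045]
force: [-1.2, -0.8, 11.4]
grip_width: 0.291
```

Call:
{"name": "send_rows", "arguments": {"rows": "0 0.05 0 0 0;0 0.06 0 0 0.5;0 0.06 0 0 1.2;0 0.06 0 0 2;0 0.06 0 0 3;0 0.06 0 0 4;0 0.06 0 0 4"}}

```text
time_s: 13.45
eef_pos: [485.2, -88.3, 170.1]
ee_rot: [0.688, 0.167, 0.686, -0.168]
force: [-0.5, 0.8, 11.8]
grip_width: 0.296
```

```bash
python3 look.py 14
```

```text
{'time_s': 13.45, 'joints': [-0.418, 0.3, 1.683, 0.0, 1.155, 0.06], 'eef_pos': [485.212, -88.269, 170.114], 'ee_rot': [0.688, 0.167, 0.686, -0.168], 'force': [-0.482, 0.77, 11.803], 'wrist_torque': [0.017, 0.202, -0.007], 'grip_width': 0.296}
```

View pics/w14.png

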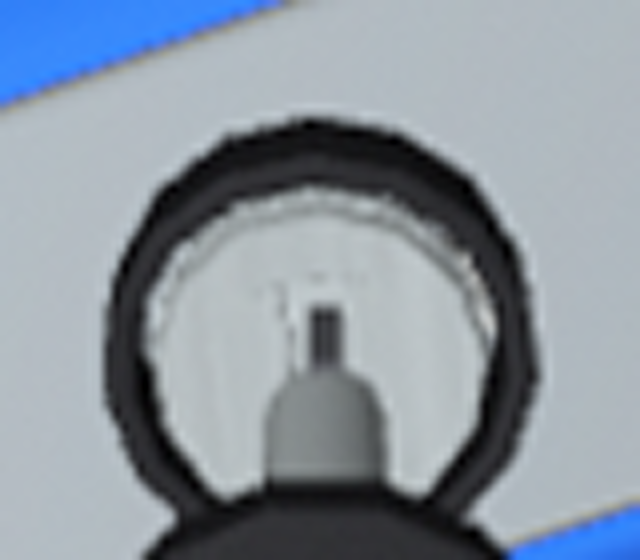

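The slot follows the blade, leaning by about the play. I'll keep turning to about 83° in total.

Call:
{"name": "send_rows", "arguments": {"rows": "0 0.03 0 0 1;0 0.03 0 0 2.2;0 0.03 0 0 3.4;0 0.03 0 0 4.6;0 0.03 0 0 5.8;0 0.03 0 0 7;0 0.03 0 0 8;0 0.03 0 0 8"}}

```text
time_s: 14.35
eef_pos: [485.1, -88.2, 169.8]
ee_rot: [0.589, 0.393, 0.587, -0.392]
force: [-1.2, 1.3, 12.3]
grip_width: 0.293
```

Call:
{"name": "send_rows", "arguments": {"rows": "0 0 0 0 1;0 0 0 0 2;0 0 0 0 3;0 0 0 0 4;0 0 0 0 4.8;0 0 0 0 4.8;0 0 0 0 4.8"}}

```text
time_s: 15.05
eef_pos: [485.1, -88.2, 169.8]
ee_rot: [0.496, 0.506, 0.494, -0.505]
force: [-1.9, 0.4, 12.3]
grip_width: 0.295
```

```bash
python3 look.py 15
```

```text
{'time_s': 15.05, 'joints': [-0.418, 0.301, 1.684, 0.0, 1.154, 1.174], 'eef_pos': [485.063, -88.195, 169.819], 'ee_rot': [0.496, 0.506, 0.494, -0.505], 'force': [-1.863, 0.45, 12.308], 'wrist_torque': [0.179, 0.395, 0.078], 'grip_width': 0.295}
```

View pics/w15.png

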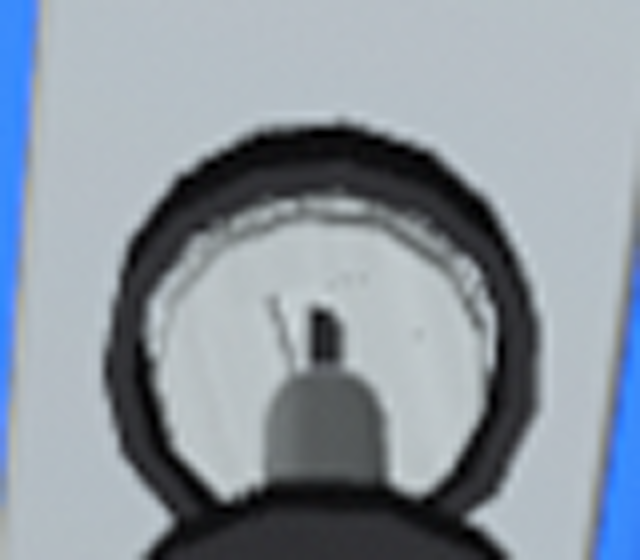

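The slot leans about 15–18° behind the blade, which puts the screw at about 1.26 rad. I'll add 4° for margin, then let up slowly.

Call:
{"name": "send_rows", "arguments": {"rows": "0 0 0 0 0.4;0 0 0 0 0.8;0 0 0 0 0.8;0 0 0 0 0.8"}}

```text
time_s: 15.55
eef_pos: [485.0, -88.2, 169.8]
ee_rot: [0.478, 0.523, 0.476, -0.522]
force: [-1.1, 0.4, 13.2]
grip_width: 0.295
```

Call:
{"name": "send_rows", "arguments": {"rows": "0 -0.1 0 0 0;0 -0.2 0 0 0;0 -0.3 0 0 0;0 -0.4 0 0 0;0 -0.5 0 0 0;0 -0.6 0 0 0;0 -0.7 0 0 0;0 -0.7 0 0 0"}}

```text
time_s: 16.35
eef_pos: [484.7, -88.1, 175.5]
ee_rot: [0.477, 0.523, 0.476, -0.522]
force: [1.8, -0.8, 1.3]
grip_width: 0.296
```

```bash
python3 look.py 16
```

```text
{'time_s': 16.35, 'joints': [-0.418, 0.294, 1.676, 0.0, 1.17, 1.244], 'eef_pos': [484.681, -88.125, 175.46], 'ee_rot': [0.477, 0.523, 0.476, -0.522], 'force': [1.841, -0.774, 1.302], 'wrist_torque': [-0.341, -0.738, -0.032], 'grip_width': 0.296}
```

View pics/w16.png

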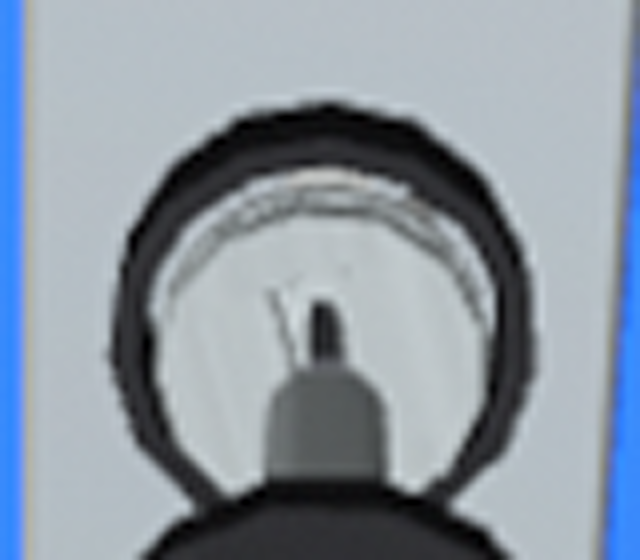

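Call:
{"name": "send_rows", "arguments": {"rows": "0 -0.1 0 0 -1;0 -0.1 0 0 -2;0 -0.1 0 0 -3;0 -0.1 0 0 -3"}}

```text
time_s: 16.85
eef_pos: [484.3, -88.1, 176.0]
ee_rot: [0.541, 0.455, 0.541, -0.456]
force: [4.0, -2.3, -2.7]
grip_width: 0.289
```

```bash
python3 look.py 17
```

```text
{'time_s': 16.85, 'joints': [-0.418, 0.294, 1.675, -0.0, 1.172, 0.982], 'eef_pos': [484.339, -88.137, 175.981], 'ee_rot': [0.541, 0.455, 0.541, -0.456], 'force': [3.987, -2.277, -2.656], 'wrist_torque': [-0.715, -0.906, 0.084], 'grip_width': 0.289}
```

View pics/w17.png

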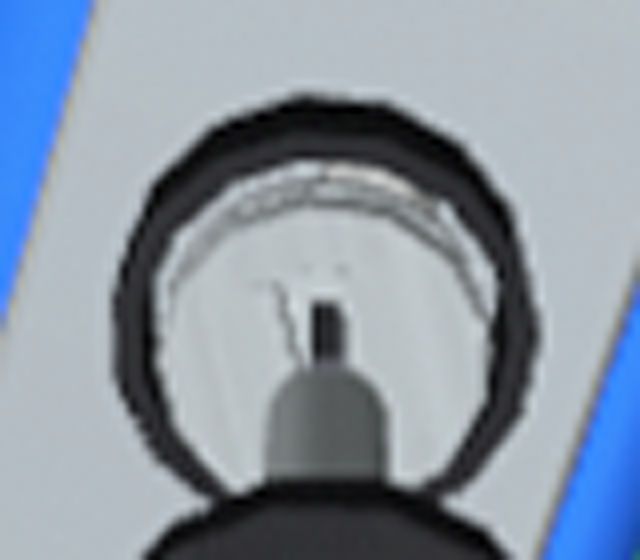

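Call:
{"name": "send_rows", "arguments": {"rows": "0 -0.2 0 0 0;0 -0.5 0 0 0;0 -1 0 0 0;0 -2 0 0 0;0 -4 0 0 0;0 -6 0 0 0;0 -6 0 0 0"}}

```text
time_s: 17.65
eef_pos: [485.1, -88.1, 239.2]
ee_rot: [0.542, 0.456, 0.539, -0.455]
force: [-0.5, -0.3, -1.9]
grip_width: 0.3
```

```bash
python3 - <<'E'
from h import *
s=st(); c=wcap(); save(c,"w18",(200,130,360,270),5)
T=Ro.from_quat(np.roll(s["ee_rot"],-1)).as_matrix()
print(s["eef_pos"]+T@[95.6,0,0])
E
```

```text
{'time_s': 17.65, 'joints': [-0.418, 0.233, 1.581, 0.0, 1.322, 0.983], 'eef_pos': [485.055, -88.064, 239.206], 'ee_rot': [0.542, 0.456, 0.539, -0.455], 'force': [-0.519, -0.335, -1.949], 'wrist_torque': [0.034, -0.037, -0.034], 'grip_width': 0.3}
[485.46628035 -88.21920972 143.60731569]
```

View pics/w18.png

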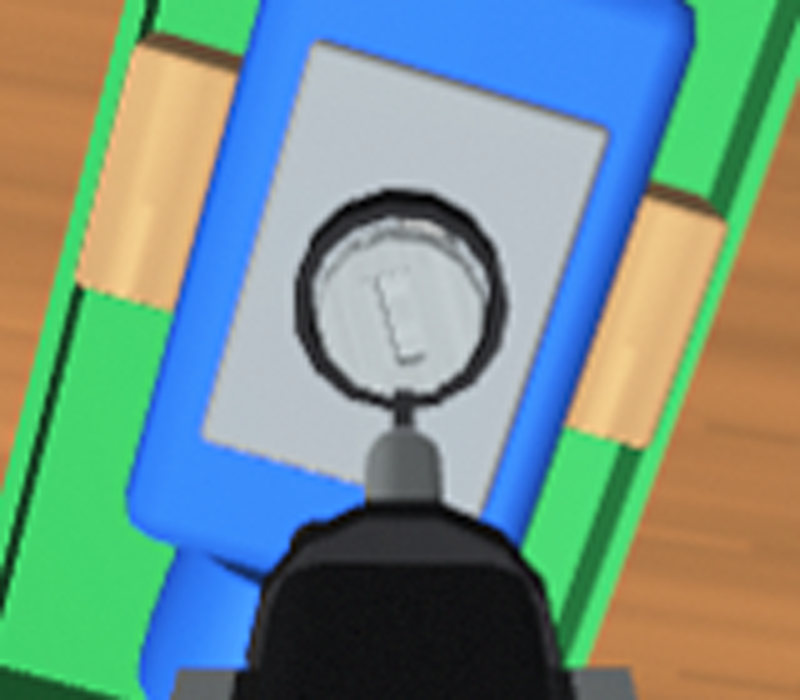

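```bash
cat > slot.py <<'E'
from h import *
import sys
c=wcap(); g=c["pixels"].astype(np.float32)[:,:,::-1]
# top-down rectification at z=84.6 in torch axes (right=torch x, up=torch y), 12 px/mm
yaw=np.radians(-7.3); ex=np.array([np.cos(yaw),np.sin(yaw)]); ey=np.array([-np.sin(yaw),np.cos(yaw)])
N=500; k=12; u,v=np.meshgrid(np.arange(N),np.arange(N))
P=np.array([486,-88])+((u-N/2)/k)[...,None]*ex-((v-N/2)/k)[...,None]*ey
m=proj(c,np.c_[P.reshape(-1,2),np.full(N*N,84.6)]).reshape(N,N,2).astype(np.float32)
o=cv2.remap(g,m[...,0],m[...,1],cv2.INTER_CUBIC)
o=np.clip((o-150)*2.5,0,255).astype(np.uint8); cv2.imwrite("pics/slot%s.png"%sys.argv[1],o)
E
python3 slot.py 1
```

```text
(no output)
```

View pics/slot1.png

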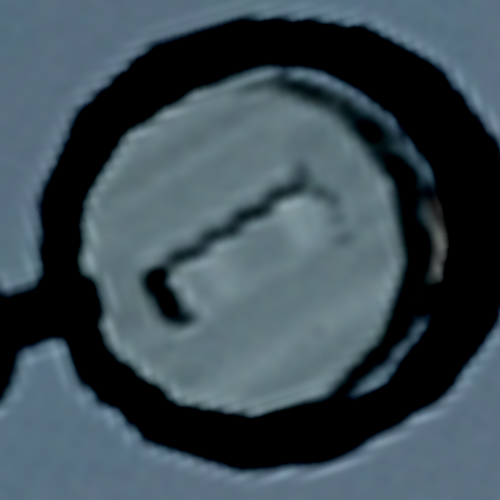

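The rectified view shows the slot staying at about 58–60° clockwise (edge (160,270) to (305,178)) with the tool away. The screw is locked and did not spring back. Returning the driver to its block.

Call:
{"name": "send_rows", "arguments": {"rows": "0 0 0.4 -3 -1;0 0 1 -7 -2.4;0 0 1.6 -11.5 -3.8;0 0 2.2 -16 -5.2;0 0 2.9 -20.5 -6.6;0 0 3.5 -25 -8;0 0 4.1 -29.5 -9.4;0 0 4.7 -34 -10.8;0 0 5.2 -37.5 -12.2;0 0 5.5 -39.4 -13.6;0 0 5.5 -39.4 -14;0 0 5.5 -39.4 -14"}}

```text
time_s: 18.95
eef_pos: [471.1, 310.0, 234.9]
ee_rot: [0.703, 0.062, 0.705, -0.063]
force: [-0.1, -0.2, -2.6]
grip_width: 0.295
```

```bash
python3 - <<'E'
from h import *
s=st(); c=wcap(); save(c,"w19",(160,110,400,290),3.3)
T=Ro.from_quat(np.roll(s["ee_rot"],-1)).as_matrix()
tip=s["eef_pos"]+T@[95.6,0,0]; print(tip, proj(c,tip))
for r in nets.spot_point(c,"block_hole0"): print(np.round(r["location"],1),r["confidence"])
for n in("side","scene"):
    c=capture(n); uv=proj(c,tip)[0].astype(int); save(c,n+"19",(uv[0]-35,uv[1]-30,uv[0]+35,uv[1]+40),8)
    for r in nets.spot_point(c,"block_hole0"): print(np.round(r["location"],1),r["confidence"])
E
```

```text
{'time_s': 18.95, 'joints': [0.374, 0.398, 1.368, 0.0, 1.378, 0.552], 'eef_pos': [471.071, 310.034, 234.915], 'ee_rot': [0.703, 0.062, 0.705, -0.063], 'force': [-0.09, -0.166, -2.562], 'wrist_torque': [-0.05, -0.027, 0.014], 'grip_width': 0.295}
[470.8211037  309.94006302 139.31488927] [[279.72222804 214.04136508]]
[471.8 312.2  77.1] 0.7
[385.6 206.1  79.3] 0.68
[471.3 304.5  80.5] 0.79
[381.  204.9  80.7] 0.62
[473.1 309.2 249.1] 0.21
[473.  312.1  81.2] 0.94
[491.4 118.2  81.2] 0.91
[381.4 202.8  77.9] 0.62
```

View pics/w19.png

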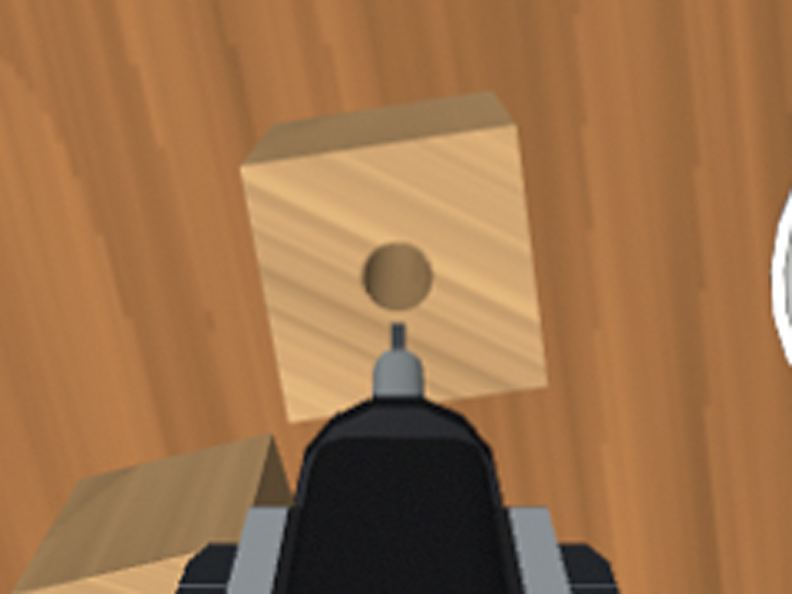

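View pics/side19.png

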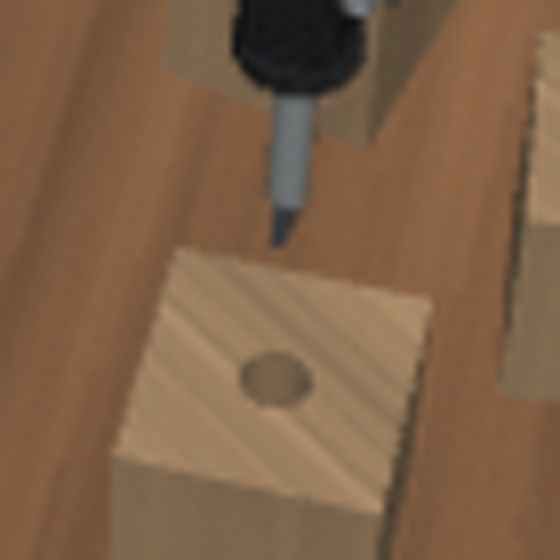

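```bash
python3 - <<'E'
from h import *
c=wcap(); print(ray(c,(280.6,193.6),80)); print("blade +y end", ray(c,(160+398/3.3,110+323/3.3),139.3))
c=capture("side"); 
s=ctrl.sense(); T=Ro.from_quat(np.roll(s["ee_rot"],-1)).as_matrix()
tip=s["eef_pos"]+T@[95.6,0,0]; uv=proj(c,tip)[0].astype(int)
print(ray(c,(uv[0]-35+276/8,uv[1]-30+379/8),80))
E
```

```text
[472.26854775 307.78505596  80.        ]
blade +y end [473.13844271 313.17112392 139.3       ]
[471.54473556 305.40955842  80.        ]
```

The hole, camera-based (472.3,307.8), and the tip in the same view (472.1,307.3) agree, so I'll lower in.

Call:
{"name": "send_rows", "arguments": {"rows": "0 3 0 0 0;0 5 0 0 0;0 5.8 0 0 0;0 6.3 0 0 0;0 6.8 0 0 0;0 7.3 0 0 0;0 7.8 0 0 0;0 7.8 0 0 0"}}

```text
time_s: 20.15
eef_pos: [471.6, 309.6, 157.9]
ee_rot: [0.704, 0.063, 0.705, -0.063]
force: [-1.1, 0.0, -1.9]
grip_width: 0.293
```

```bash
python3 - <<'E'
from h import *
s=st(); c=capture("side"); save(c,"side20",(260,210,350,310),7)
E
```

```text
{'time_s': 20.15, 'joints': [0.373, 0.463, 1.48, 0.0, 1.2, 0.552], 'eef_pos': [471.606, 309.604, 157.946], 'ee_rot': [0.704, 0.063, 0.705, -0.063], 'force': [-1.132, 0.032, -1.894], 'wrist_torque': [-0.016, -0.039, -0.029], 'grip_width': 0.293}
```

View pics/side20.png

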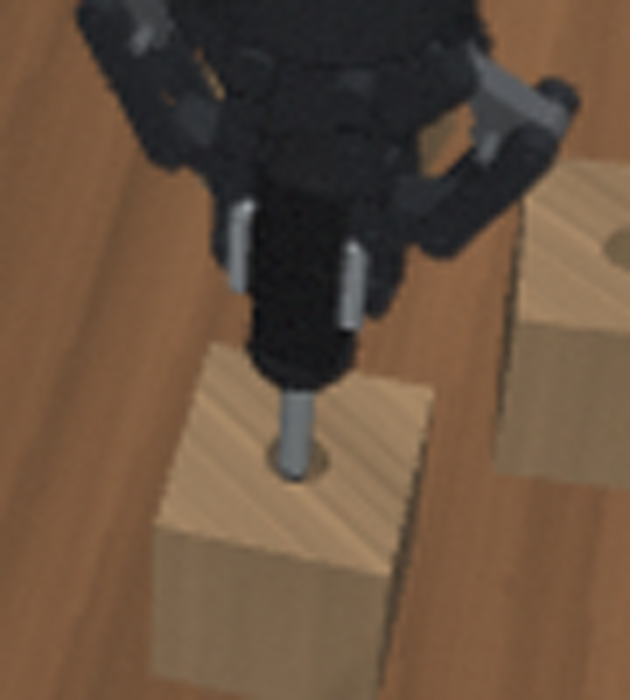

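The blade is in the hole, at about (297,465), with no contact force. Lowering to just above the seat, in small steps at the end.

Call:
{"name": "send_rows", "arguments": {"rows": "0 1 0 0 0;0 2 0 0 0;0 3 0 0 0;0 4 0 0 0;0 4.5 0 0 0;0 4.7 0 0 0;0 4.7 0 0 0"}}

```text
time_s: 20.9
eef_pos: [471.8, 309.7, 111.2]
ee_rot: [0.704, 0.063, 0.704, -0.063]
force: [0.7, -0.6, -1.0]
grip_width: 0.292
```

Call:
{"name": "send_rows", "arguments": {"rows": "0 0.1 0 0 0;0 0.2 0 0 0;0 0.2 0 0 0"}}

```text
time_s: 21.2
eef_pos: [471.8, 309.7, 109.5]
ee_rot: [0.704, 0.063, 0.704, -0.063]
force: [0.1, 0.8, -0.9]
grip_width: 0.293
```

```bash
python3 - <<'E'
from h import *
s=st(); c=capture("side"); save(c,"side21",(260,210,350,310),7)
E
```

```text
{'time_s': 21.2, 'joints': [0.373, 0.518, 1.531, 0.0, 1.092, 0.552], 'eef_pos': [471.817, 309.705, 109.481], 'ee_rot': [0.704, 0.063, 0.704, -0.063], 'force': [0.13, 0.791, -0.926], 'wrist_torque': [0.008, 0.047, 0.013], 'grip_width': 0.293}
```

View pics/side21.png

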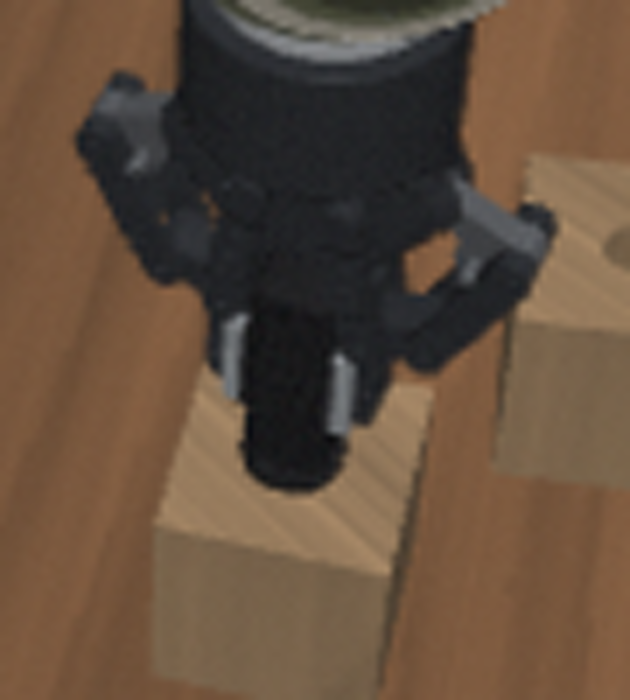

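Call:
{"name": "send_rows", "arguments": {"rows": "0 0.05 0 0 0;0 0.1 0 0 0;0 0.15 0 0 0;0 0.2 0 0 0;0 0.2 0 0 0"}}

```text
time_s: 21.75
eef_pos: [471.8, 309.7, 107.6]
ee_rot: [0.704, 0.063, 0.704, -0.063]
force: [-0.3, -0.7, 1.0]
grip_width: 0.295
```

The collar is seated (force rises at TCP z 107.6), so I'll release and back straight up.

Call:
{"name": "send_rows", "arguments": {"rows": "0.45 0 0 0 0;0.6 0 0 0 0;0.9 0 0 0 0;1 0 0 0 0;1 0 0 0 0;1 0 0 0 0;1 0 0 0 0"}}

```text
time_s: 22.45
eef_pos: [471.8, 309.7, 107.4]
ee_rot: [0.704, 0.063, 0.704, -0.063]
force: [0.5, -0.1, -0.5]
grip_width: 0.999
```

Call:
{"name": "send_rows", "arguments": {"rows": "1 -1 0 0 0;1 -3 0 0 0;1 -6 0 0 0;1 -10 0 0 0;1 -14 0 0 0;1 -18 0 0 0;1 -18 0 0 0;1 -18 0 0 0"}}

```text
time_s: 23.25
eef_pos: [471.8, 309.7, 288.3]
ee_rot: [0.705, 0.063, 0.704, -0.063]
force: [-0.0, 0.6, -0.4]
grip_width: 0.995
```

```bash
python3 - <<'E'
from h import *
s=st(); c=capture("side"); save(c,"side22",s=1.4); save(c,"side22c",(290,130,360,180),10)
c=wcap(); save(c,"w22")
for r in nets.spot_point(c,"driver_grip"): print(np.round(r["location"],1),r["confidence"])
E
```

```text
{'time_s': 23.25, 'joints': [0.373, 0.368, 1.273, 0.0, 1.498, 0.552], 'eef_pos': [471.8, 309.693, 288.314], 'ee_rot': [0.705, 0.063, 0.704, -0.063], 'force': [-0.022, 0.591, -0.397], 'wrist_torque': [0.012, 0.012, 0.006], 'grip_width': 0.995}
[471.8 310.9 125.8] 0.78
[405.3 419.7  12.7] 0.68
```

View pics/side22.png

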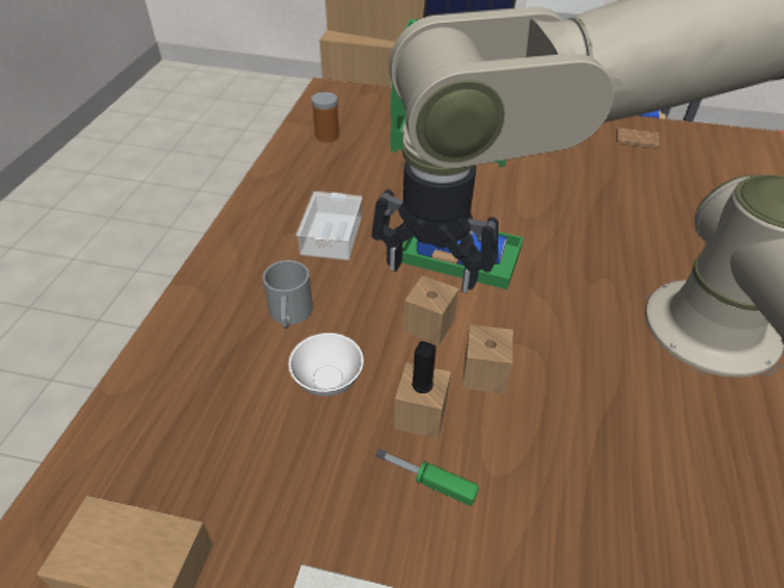

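View pics/w22.png

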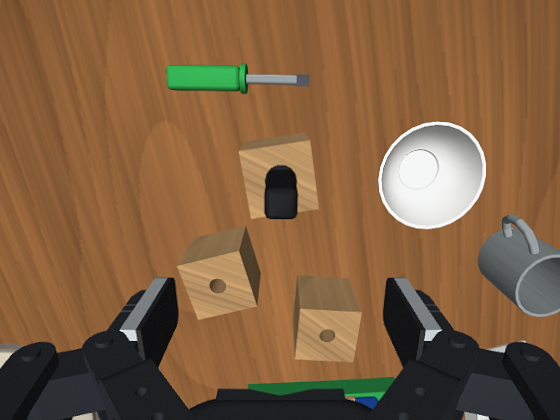

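The driver stands in the leftmost block at (424,367) in the side picture, upright and released, and the bystanders haven't moved. There's time for one clear look at the screw with nothing in front of it.

Call:
{"name": "send_rows", "arguments": {"rows": "1 -1 -4 0.8 0;1 -1 -9 1.9 0;1 -1 -14 3 0;1 -1 -19 4.1 0;1 -1 -24 5.1 0;1 -1 -29 6.2 0;1 -1 -34 7.3 0;1 -1 -37 8 0;1 -1 -37 8 0;1 -1 -37 8 0"}}

```text
time_s: 24.4
eef_pos: [484.4, -68.9, 296.5]
ee_rot: [0.704, 0.064, 0.705, -0.063]
force: [-0.1, -0.1, 0.4]
grip_width: 1.001
```

```bash
sed -i 's/N=500; k=12/N=500; k=10/' slot.py; python3 slot.py 2; python3 -c "
from h import *
st(); c=wcap(); save(c,'w23',(200,120,360,260),5)"
```

```text
{'time_s': 24.45, 'joints': [-0.38, 0.193, 1.481, 0.0, 1.469, -0.201], 'eef_pos': [484.468, -68.124, 296.818], 'ee_rot': [0.704, 0.063, 0.705, -0.063], 'force': [0.245, 0.769, -0.179], 'wrist_torque': [-0.001, -0.047, 0.022], 'grip_width': 1.0}
```

View pics/slot2.png

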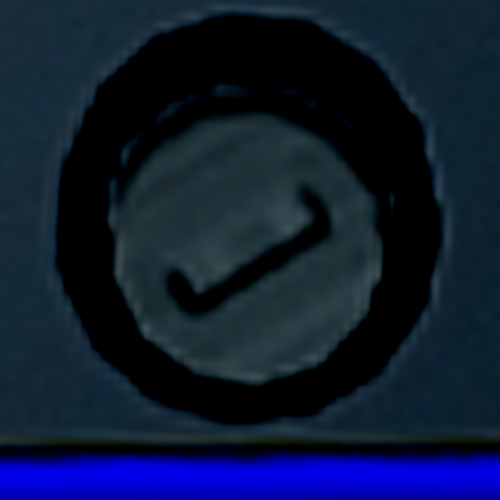

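View pics/w23.png

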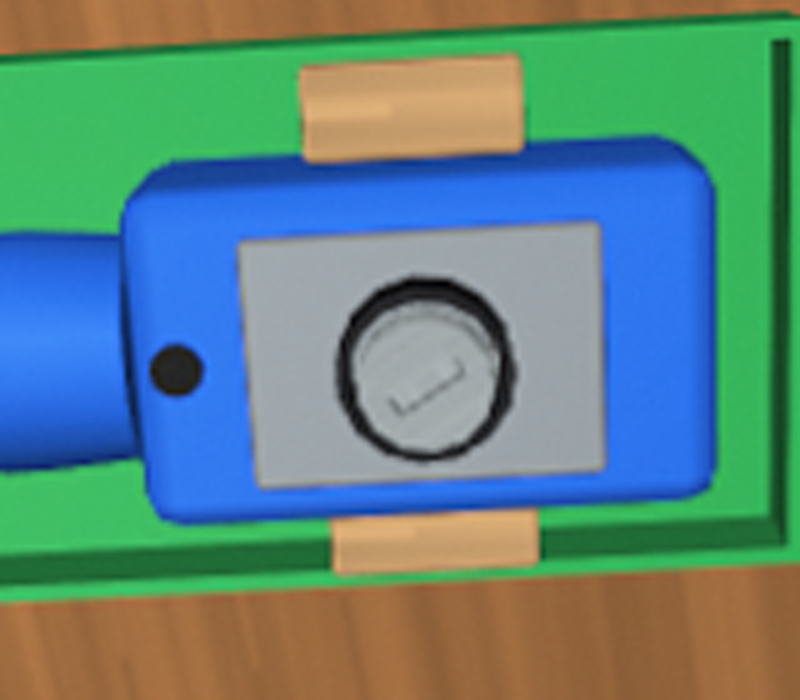

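The slot stays at about 59° clockwise (1.03 rad) with the head up, 7 s after letting go, so the screw is locked. Handing in.

```bash
python3 -c "
from h import *
print(workorder.finish_job()); st()"
```

```text
the job is handed in; nothing more can be done
None
the job is handed in; nothing more can be done
```

The torch's battery cover is locked, and the black screwdriver stands back in its hole in the leftmost block, blade down and released. I handed the job in at about 24.5 s of the 64 s; no verdict was reported.

**Locking:** I pushed the screw in with about 13.5 to 15 N and turned the driver about 88° clockwise in total, including the blade's play in the slot. I then let the screw up and drew the blade out. The fingers stayed well above the torch.

**Last checks:**
- **Screw:** about 7 s after release, with the robot clear, its slot still lay at about 59° (1.03 rad). The expected resting value is 1.07 rad, and the difference is within what I can read from the picture. It did not spring back towards 0.
- **Screwdriver:** it stands upright, hanging by its collar. The network put its grip point at (472, 311, 126) mm, which matches the starting height.
- **Bystanders:** by eye, in the camera pictures after release, the mug, bowl and clear box had not moved.
- **Robot:** the arm and gripper touch nothing.

**Uncertain:**
- **Seating depth:** the camera estimates of the screw head's height disagreed by 2 to 3 mm. I confirmed the blade was seated by force, and by seeing the slot turn with it.
- **Green look-alike:** the green screwdriver toppled by itself at the start, before the arm first moved. It lies on the table and I did not touch it.

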